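# Ready the bedside amenity board for the night

## Robot

A 6-joint arm with a two-finger parallel gripper is mounted at the origin on the work surface. World frame = base frame: x ahead of the robot, y to its left, z up, the work surface at z = 0. Lengths are in mm, angles in degrees, forces in N, time in s.
With the tool pointing down it reaches from about 300 to 850 mm from the base axis. Payload 4.2 kg.
Tool frame: the origin (TCP) lies on the centre line of the jaws, within the pads' length; the fingertips stand 11 mm ahead of it and the grasp point (between the pads) lies 8 mm behind it; z points along the fingers, y is the line along which they close (so a half turn about z gives the same grasp; the last joint's range is limited). The gripper opens to 91 mm and grips with 3 to 60 N. Pads are 32 mm wide; open, the fingers measure 118 mm over their backs; the gripper's body (76 mm by 178 mm) begins 60 mm behind the grasp point.
Start: joints at [-65.088, 18.312, 89.639, -0, 72.044, -1.146], TCP at [252.593, -516.565, 224.976] pointing down, gripper open.
Joint ranges: [-177.97, 177.97], [-48.28, 115.42], [12.27, 149.76], [-77.06, 257.06], [2.81, 150.46], [-146.56, 146.56]. Speed limits (degrees/s): [147.25, 147.25, 180, 180, 180, 180].

## Interface

Orientations are given as [roll, pitch, yaw] about the fixed x, y, z axes, in that order (R = Rz(yaw) Ry(pitch) Rx(roll)).
In Python, from workcell import env, grab_frame, camera_model, models gives the robot as it stands.
- The arm moves only by the shell command python3 -m crank 'ROWS' [FORCE]. ROWS is text: rows parted by semicolons, each of 7 numbers parted by spaces: the closure, from -1 (fully open) to 1 (shut), so that 0 is half open, then the shift along the tool's x, y, z in mm, then the turn, a rotation vector about the tool's x, y, z in degrees. A call has 1 to 10 rows; each row shifts and turns the commanded pose from where the row before left it, along the tool's axes as they then stand; what a row does not reach is not made up. A row lasts 1/8 s, in which the tool goes at most 62.5 mm and 10.7 degrees, less where a joint would pass 70% of its speed; a pose out of reach is approached as far as the arm can. A call is refused whole if a number of a shift passes 62.5 or a number of a turn 10.7, either way. A call with a gripper value outside its range is refused whole. The fingers move at their own pace and stop on an object; FORCE is the grip in N (left out, the last holds). Time passes only in rows, so rows that do not move let the fingers close. It gives the time, the measured TCP pose, the force, the opening and the grip force at its end, in the units of the state.
- env.state(): the state, without advancing time (a new reading comes with each control period).
- grab_frame(name): name is "scene" or "top" or "wrist"; returns the picture (480x640x3 uint8, blue, green, red); there is no depth.
- camera_model(name): a dict with "K" (3x3 intrinsics, pixels), "k1" (the pictures are not rectified: a ray, as slopes to the right and down, at radius r is drawn at 1 + k1 r^2 times it, then the intrinsics apply), "R" (3x3) and "t" (3): a world point X has camera coordinates R X + t; the wrist camera has in their place "mount" (4x4, takes a point from camera to tool coordinates, whose origin is the TCP and whose axes are the flange's). Camera axes: x right, y down, z forward; pixel columns grow to the right and rows downward; lengths in mm; the calibration is good to about 2 mm. A picture is of the moment at which its call begins: read the wrist's pose just before it. camera_model takes no time and is no camera call.
- env.job_done(): hands the job in; it is judged then, once.
Trained networks look in the newest picture that a camera, given by its name, has taken for a name from the list of things; names that differ only in an ending like _2 or _b are one class to them, and where a whole thing is asked for, a point or a joint stands for the part that bears it (a point fixed in the world has none). Each returns a list of dicts, best first, with "p" (0 to 1); they miss things now and then, are a little off and sometimes report something else, mostly with a low value. They report only what shows in the picture. A call takes as long as a camera call.
- models.search_frame(name, camera): "point" ([x, y, z] in mm, in world coordinates, good to about 4 mm: the middle of the surface that is visible of it).
The state is a dict: "time_s": time; "qpos": joint angles; "qvel": joint speeds; "effort": joint torques, N m; "ee_pos": TCP position; "ee_rot": TCP orientation; "force": force on the tool from outside, world axes, zero at the start; "torque": the same for the moment, N m; "gripper_width": finger opening in mm; "gripper_force": force on a finger pad.
Only numpy, scipy, OpenCV 4.12 (cv2) and the standard library are available. Lean on these libraries where they do the work, as an engineer would, in place of code of your own. Each camera call takes 0.05 s, during which the arm holds its last target. There are 200 camera calls.

## Task

Make the bedside amenity board ready: use the tipping tray to turn the two washed coasters over one after the other, and lay them side by side, cork foot down, in the cork strip at the front of the board. Stand every tipped bottle upright in the marble lane among the others (those already standing must end up standing there too), leave the tipping tray level again, and do not shove the other bedside things about.

Things in the scene. Friction and masses are not known exactly. Their poses are not given: they have to be found in the camera images.
- board: fixed dark wooden amenity board lying on the table, 280 x 450 mm, 10 mm thick. Origin on its underside; x points away from the robot (turned by up to 0.12 rad), y along its length, z up. It reaches from x = -150 to +130 mm and y = -225 to +225 mm; top surface at z = 10 mm
- coaster_strip (a point): centre of the cork strip inlaid along the front of the board (nearest the robot), flush with its top: 90 mm wide (x), 430 mm long (y). Axes as the board; at board x = -100 mm
- bottle_lane (a point): centre of the pale marble lane inlaid along the board behind the cork strip, flush with its top: 90 mm wide (x), 430 mm long (y). Axes as the board; at board x = 0, y = 0
- stand_hinge (a point): middle of the tipping tray's pivot, 75 mm above the table, on its fixed stand. x: the way the first floor points when the tray is level (away from the robot, turned by up to 0.2 rad); y: along the pivot, towards the handle; z up. The wooden stand: base plate 120 x 124 x 8 mm, two posts 16 x 8 mm at y = +-50 mm, ending at the pivot
- tray (a joint): angle of the tipping tray, rad: 0 = level (first floor level, second floor upright), 1.75 = tipped right over (second floor slopes 10 degrees down, towards the robot). The handle rises and comes over towards the robot. Left between its stops it falls to the nearer one and stays. Moving it takes 1 to 2 N at the handle
- tray_corner (a point): inner corner of the tray's two floors, mid-width, on the pivot; turns with the tray. First floor: plane z = 0, out to x = 50 mm; second floor: plane x = 0, up to z = 58 mm, then a 6 mm lip. Each is a tongue 28 mm wide (y = +-14), 4 mm thick, so a coaster overhangs it by 12 mm on both sides; within 10 mm of the corner it is full width, with small cheeks at y = +-32 mm
- tray_second (a point): middle of the second floor of the tray, 26 mm from the corner; axes as tray_corner. A coaster laid on the first floor (about 10 mm from the second, clear of its lip), an edge facing the corner, slides down and tumbles onto this floor, turned over, as the tray is tipped right over; tipping the tray back with the coaster in it turns it back again
- tray_handle (a point): middle of the tray's handle: a round brass bar 10 mm thick, 54 mm long, parallel to the pivot, 75 mm from it, 99 mm to the +y side of the tray's middle. Seen from the pivot it stands 40 degrees above the level of the first floor, so it goes from 40 degrees (far side) at joint 0 to 140 degrees at 1.75
- coaster1_center (a point): centre of a loose square coaster, 52 x 52 mm, 10 mm thick, 60 g: a white ceramic tile 7 mm thick with a cork foot (42 x 42 mm, 3 mm thick) on one face. Its z axis comes out of the cork face: up while cork-side up, down once turned over. x and y are along its edges. At the start it lies cork-side up on the table, beyond the tipping tray
- coaster2_center (a point): centre of a loose square coaster, 52 x 52 mm, 10 mm thick, 60 g: a white ceramic tile 7 mm thick with a cork foot (42 x 42 mm, 3 mm thick) on one face. Its z axis comes out of the cork face: up while cork-side up, down once turned over. x and y are along its edges. At the start it lies cork-side up on the table, beyond the tipping tray
- bottle1_center (a point): centre (50 mm above its base) of a loose square bottle, about 150 g, 100 mm tall: body 40 x 40 mm and 74 mm high, amber glass, then a round black cap 24 mm across up to 100 mm. z axis from base to cap. At the start lying on its side on the amenity board, base in the lane and cap pointing away from the robot. May be absent
- bottle2_center (a point): centre (50 mm above its base) of a loose square bottle, about 150 g, 100 mm tall: body 40 x 40 mm and 74 mm high, amber glass, then a round black cap 24 mm across up to 100 mm. z axis from base to cap. At the start lying on its side on the amenity board, base in the lane and cap pointing away from the robot. May be absent
- bottle3_center (a point): centre (50 mm above its base) of a loose square bottle, about 150 g, 100 mm tall: body 40 x 40 mm and 74 mm high, amber glass, then a round black cap 24 mm across up to 100 mm. z axis from base to cap. At the start lying on its side on the amenity board, base in the lane and cap pointing away from the robot. May be absent
- bottle4_center (a point): centre (50 mm above its base) of a loose square bottle, about 150 g, 100 mm tall: body 40 x 40 mm and 74 mm high, amber glass, then a round black cap 24 mm across up to 100 mm. z axis from base to cap. At the start standing in the lane.
- bottle5_center (a point): centre (50 mm above its base) of a loose square bottle, about 150 g, 100 mm tall: body 40 x 40 mm and 74 mm high, amber glass, then a round black cap 24 mm across up to 100 mm. z axis from base to cap. At the start standing in the lane.
- candle: bystander: candle in a glass, 68 mm across, 60 mm tall; origin under its centre
- phone: bystander: phone 74 x 150 x 8 mm; origin under its centre
- clock: bystander: small wooden clock 45 x 100 x 75 mm; origin under its centre
- glasses_case: bystander: grey glasses case 60 x 160 x 34 mm; origin under its centre
- tin: bystander: round metal cream tin 62 mm across, 22 mm tall; origin under its centre

How it is judged (in metres and radians):
On the way, in this order (a step that is already met when the one before it is completed fails the run):
1. one coaster lies turned over (cork down) on the second floor of the tipped tray (((value of joint tray above 1.6 rad and angle between coaster1_center's own z axis and vertical above 2.7 rad and x of coaster1_center in the frame of tray_corner between -0.002 and 0.013 m and y of coaster1_center in the frame of tray_corner between -0.04 and 0.04 m and z of coaster1_center in the frame of tray_corner between 0.008 and 0.055 m) or (value of joint tray above 1.6 rad and angle between coaster2_center's own z axis and vertical above 2.7 rad and x of coaster2_center in the frame of tray_corner between -0.002 and 0.013 m and y of coaster2_center in the frame of tray_corner between -0.04 and 0.04 m and z of coaster2_center in the frame of tray_corner between 0.008 and 0.055 m))), for 0.2 s.
2. the other coaster lies turned over in the tipped tray, the first one being turned over and out of the tray ((((value of joint tray above 1.6 rad and angle between coaster1_center's own z axis and vertical above 2.7 rad and x of coaster1_center in the frame of tray_corner between -0.002 and 0.013 m and y of coaster1_center in the frame of tray_corner between -0.04 and 0.04 m and z of coaster1_center in the frame of tray_corner between 0.008 and 0.055 m) and (angle between coaster2_center's own z axis and vertical above 2.7 rad and distance between coaster2_center and tray_corner above 0.09 m)) or ((value of joint tray above 1.6 rad and angle between coaster2_center's own z axis and vertical above 2.7 rad and x of coaster2_center in the frame of tray_corner between -0.002 and 0.013 m and y of coaster2_center in the frame of tray_corner between -0.04 and 0.04 m and z of coaster2_center in the frame of tray_corner between 0.008 and 0.055 m) and (angle between coaster1_center's own z axis and vertical above 2.7 rad and distance between coaster1_center and tray_corner above 0.09 m)))), for 0.2 s.
At the end, for the whole second after the job is handed in: Coasters cork down (0.19 rad) and flat on the board, centres within 22 mm of the strip's centre line and 195 mm of its middle; present bottles upright (0.1 rad) on the board, within 25 mm of the lane's centre line and 200 mm of its middle; tray level (below 0.1 rad); all at rest (angle between each of coaster1_center, coaster2_center's own z axis and vertical above 2.95 rad and x of coaster1_center in the frame of board between -0.122 and -0.078 m and y of coaster1_center in the frame of board between -0.195 and 0.195 m and z of coaster1_center in the frame of board between 0.008 and 0.021 m and linear speed of each of coaster1, coaster2, bottle1, bottle2, bottle3, bottle4, bottle5 below 0.02 m/s and x of coaster2_center in the frame of board between -0.122 and -0.078 m and y of coaster2_center in the frame of board between -0.195 and 0.195 m and z of coaster2_center in the frame of board between 0.008 and 0.021 m and angle between each of bottle1_center, bottle2_center, bottle3_center, bottle4_center, bottle5_center's own z axis and vertical below 0.1 rad and x of bottle1_center in the frame of board between -0.025 and 0.025 m and y of bottle1_center in the frame of board between -0.2 and 0.2 m and z of bottle1_center in the frame of board between 0.052 and 0.068 m and x of bottle2_center in the frame of board between -0.025 and 0.025 m and y of bottle2_center in the frame of board between -0.2 and 0.2 m and z of bottle2_center in the frame of board between 0.052 and 0.068 m and x of bottle3_center in the frame of board between -0.025 and 0.025 m and y of bottle3_center in the frame of board between -0.2 and 0.2 m and z of bottle3_center in the frame of board between 0.052 and 0.068 m and x of bottle4_center in the frame of board between -0.025 and 0.025 m and y of bottle4_center in the frame of board between -0.2 and 0.2 m and z of bottle4_center in the frame of board between 0.052 and 0.068 m and x of bottle5_center in the frame of board between -0.025 and 0.025 m and y of bottle5_center in the frame of board between -0.2 and 0.2 m and z of bottle5_center in the frame of board between 0.052 and 0.068 m and value of joint tray below 0.1 rad); the robot touches nothing.
It fails at once if one of the other bedside things (candle, phone, clock, glasses case, tin) is shoved more than 40 mm (distance of any of candle, phone, clock, glasses_case, tin from where it was at the start of the episode above 0.04 m).
Of bottle1, bottle2, bottle3 only 1 to 3 are there at a start; the rules pass over those that are not, and their reading is None.
At some moment in a run one of coaster1, coaster2 may be knocked a few centimetres aside while the robot is not near it.
Once in a run the grip may slacken for a moment while it holds something.
It also fails if it takes over 210 s, if anything falls off the work surface, if the arm or the gripper's body presses on something with over 40 N, if the wrist force passes 120 N, or if a joint passes its speed limit or range.

## Working session

There is one attempt and no reset: what is moved stays moved. The work goes in short steps, Python scripts to look and compute and a shell command to move; the robot and the scene stay as the last step left them, time stands still between calls to the robot, and variables do not carry over. Pictures are saved under pics/ and viewed, at most 14 in all, crops included, and the job is handed in when it is done.

```bash
ls; mkdir -p pics
cat > h.py <<'E'
import numpy as np, cv2
from workcell import env, grab_frame, camera_model, models
from scipy.spatial.transform import Rotation as Rn
def cam(name):
    m=camera_model(name); K=np.array(m["K"]);k1=m["k1"]
    if "R" in m: R=np.array(m["R"]);t=np.array(m["t"])
    else:
        s=env.state(); T=np.eye(4); T[:3,:3]=Rn.from_euler('xyz',s["ee_rot"],degrees=True).as_matrix(); T[:3,3]=s["ee_pos"]
        W=np.linalg.inv(T@np.array(m["mount"])); R=W[:3,:3];t=W[:3,3]
    return K,k1,R,t
def proj(c,X):
    K,k1,R,t=c; p=np.atleast_2d(X)@R.T+t; s=p[:,:2]/p[:,2:]; s=s*(1+k1*(s**2).sum(1,keepdims=True))
    return s@K[:2,:2].T+K[:2,2]
def ray(c,uv,z):
    K,k1,R,t=c; d=(np.atleast_2d(uv)-K[:2,2])@np.linalg.inv(K[:2,:2]).T; s=d.copy()
    for _ in range(20): s=d/(1+k1*(s**2).sum(1,keepdims=True))
    v=np.c_[s,np.ones(len(s))]@R; o=-R.T@t
    return o+v*((z-o[2])/v[:,2:])
def snap(name,fn=None):
    c=cam(name); im=grab_frame(name)
    if fn: cv2.imwrite("pics/"+fn,im)
    return c,im
E
cat > l.py <<'E'
from h import *
s=env.state();print(s["time_s"],s["ee_pos"],s["ee_rot"],s["gripper_width"])
for n in ["top","scene"]:
    snap(n,n+"0.png")
    c=camera_model(n); print(n,np.round(-np.array(c["R"]).T@np.array(c["t"])))
    for o in ["board","coaster1_center","tray_handle","tray_corner","bottle1_center","candle","phone","clock","glasses_case","tin"]:
        print(o,[(np.round(d["point"]).tolist(),round(d["p"],2)) for d in models.search_frame(o,n)])
E
python3 l.py
```

```text
pics
0.0 [ 252.38515797 -516.11165476  224.12320081] [-1.79898864e+02 -7.04408157e-04  2.60608883e+01] 91.46517166876917
top [ 430.  -25. 1267.]
board [([529.0, -161.0, 10.0], 0.69), ([549.0, -68.0, 86.0], 0.26)]
coaster1_center [([641.0, 156.0, 11.0], 0.93), ([344.0, 143.0, 25.0], 0.43)]
tray_handle [([470.0, 243.0, 76.0], 0.62)]
tray_corner [([473.0, 245.0, 74.0], 0.96), ([528.0, -162.0, 4.0], 0.53), ([610.0, -350.0, 52.0], 0.4)]
bottle1_center [([606.0, -348.0, 51.0], 0.73), ([458.0, 234.0, 8.0], 0.69)]
candle [([779.0, 7.0, 40.0], 0.97), ([526.0, -153.0, 6.0], 0.42)]
phone [([780.0, 184.0, 6.0], 0.8)]
clock [([630.0, 476.0, 73.0], 0.96), ([612.0, -259.0, 49.0], 0.26)]
glasses_case [([533.0, -463.0, 36.0], 0.88)]
tin [([344.0, 144.0, 23.0], 0.59), ([582.0, 17.0, 48.0], 0.27)]
scene [1132.  873. 1013.]
board [([554.0, -112.0, 11.0], 0.82)]
coaster1_center [([644.0, 163.0, 10.0], 0.62), ([558.0, -116.0, 8.0], 0.52)]
tray_handle [([464.0, 243.0, 86.0], 0.96), ([464.0, 242.0, 7.0], 0.6)]
tray_corner [([458.0, 242.0, 84.0], 0.83)]
bottle1_center [([617.0, -333.0, 42.0], 0.96)]
candle [([784.0, 13.0, 42.0], 0.8)]
phone [([784.0, 183.0, 9.0], 0.57), ([546.0, -448.0, 32.0], 0.43)]
clock [([645.0, 498.0, 71.0], 0.59), ([784.0, 13.0, 41.0], 0.37)]
glasses_case [([543.0, -447.0, 32.0], 0.83), ([622.0, -246.0, 40.0], 0.19)]
tin [([350.0, 145.0, 19.0], 0.69), ([784.0, 188.0, 10.0], 0.61)]
```

View pics/top0.png

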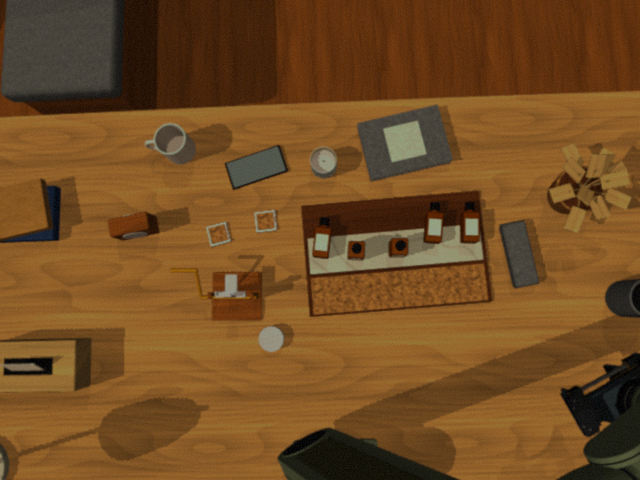

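View pics/scene0.png

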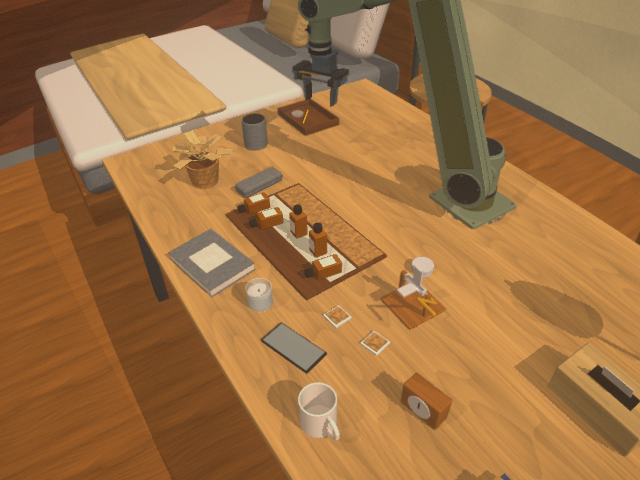

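```bash
python3 -m crank '-1 37 -32 -11 0 0 0;-1 37 -32 -11 0 0 0;-1 37 -32 -11 0 0 0;-1 37 -32 -11 0 0 0;-1 37 -32 -11 0 0 0;-1 37 -32 -11 0 0 0;-1 37 -32 -11 0 0 0;-1 37 -32 -11 0 0 0'; python3 -m crank '-1 37 -32 -11 0 0 0;-1 37 -32 -11 0 0 0;-1 37 -32 -11 0 0 0;-1 37 -32 -11 0 0 0;-1 37 -32 -11 0 0 0;-1 37 -32 -11 0 0 0;-1 37 -32 -11 0 0 0;-1 37 -32 -11 0 0 0;-1 0 0 0 0 0 9;-1 0 0 0 0 0 9'; python3 -m crank '-1 0 0 0 0 0 8;-1 0 0 0 0 0 0;-1 0 0 0 0 0 0'
cat > m.py <<'E'
from h import *
c=cam("top")
print("board corners",np.round(ray(c,[(302,206),(480,192),(490,300),(312,315)],10)).tolist())
print("bott",np.round(ray(c,[(356,249),(399,246)],100)).tolist())
print(np.round(np.array(camera_model("wrist")["mount"]),3).tolist())
snap("wrist","w1.png")
for o in ["coaster1_center","tray_handle","tray_corner","stand_hinge"]:
    print(o,[(np.round(d["point"]).tolist(),round(d["p"],2)) for d in models.search_frame(o,"wrist")])
E
python3 m.py
```

```text
time_s: 2.1
ee_pos: [406.4, -155.0, 313.5]
ee_rot: [180.0, -0.0, 26.0]
force: [0.9, -0.3, -0.2]
gripper_width: 91.0
gripper_force: 0.0
time_s: 3.35
ee_pos: [559.7, 204.3, 400.5]
ee_rot: [180.0, 0.0, 7.8]
force: [0.3, -0.5, 0.3]
gripper_width: 91.4
gripper_force: 0.0
time_s: 3.72
ee_pos: [559.5, 203.4, 400.9]
ee_rot: [180.0, 0.0, 0.2]
force: [0.9, 1.2, 0.2]
gripper_width: 91.4
gripper_force: 0.0
board corners [[678.0, 64.0, 10.0], [698.0, -386.0, 10.0], [427.0, -392.0, 10.0], [404.0, 46.0, 10.0]]
bott [[554.0, -65.0, 100.0], [558.0, -165.0, 100.0]]
[[0.001, -0.972, -0.235, 65.231], [1.0, 0.0, 0.001, -0.586], [-0.001, -0.235, 0.972, -158.707], [0.0, 0.0, 0.0, 1.0]]
coaster1_center [([642.0, 159.0, 12.0], 0.75)]
tray_handle [([467.0, 242.0, 82.0], 0.62)]
tray_corner [([469.0, 240.0, 73.0], 0.87)]
stand_hinge [([474.0, 240.0, 3.0], 0.89), ([768.0, 192.0, 12.0], 0.71)]
```

View pics/w1.png

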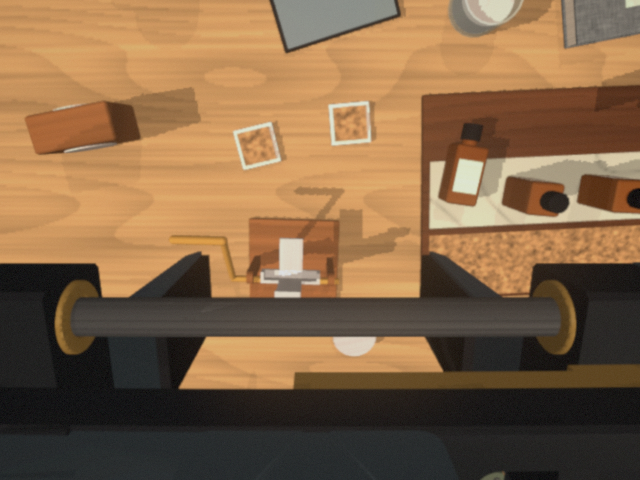

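```bash
cat > co.py <<'E'
from h import *
def coasters(c,im,z=7,thr=135,verbose=True):
    hsv=cv2.cvtColor(im,cv2.COLOR_BGR2HSV); m=((hsv[...,1]<70)&(hsv[...,2]>thr)).astype(np.uint8)*255
    out=[]
    cs,_=cv2.findContours(m,cv2.RETR_EXTERNAL,cv2.CHAIN_APPROX_NONE)
    for k in cs:
        if len(k)<40: continue
        h=ray(c,k.reshape(-1,2).astype(float),z)[:,:2].astype(np.float32)
        (cx,cy),(w,l),a=cv2.minAreaRect(h)
        if 46<w<60 and 46<l<60:
            a=(a+45)%90-45; out.append((cx,cy,w,l,a)); 
            if verbose: print("coaster (%.0f,%.0f) %.0fx%.0f ang %.1f"%out[-1])
    return out
E
python3 - <<'E'
from co import *
c=cam("wrist"); im=cv2.imread("pics/w1.png"); coasters(c,im)
cr=im[205:300,160:350]; cv2.imwrite("pics/c1.png",cv2.resize(cr,None,fx=4,fy=4,interpolation=cv2.INTER_CUBIC))
E
```

```text
coaster (612,280) 52x52 ang 13.3
coaster (641,159) 52x52 ang 5.2
```

View pics/c1.png

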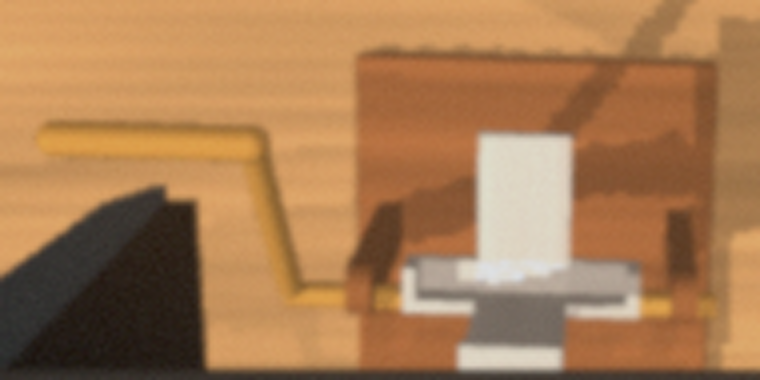

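Run:
```python
from h import *
c=cam("wrist")
f=lambda p,z:np.round(ray(c,p,z)[:,:2],1).tolist()
print("floor end",f([(280,238.25),(303.25,238.25)],75))
print("axle",f([(332.5,281.5),(237.5,279)],75))
print("bar",f([(170.5,239.5),(225.5,240)],123))
print("base",f([(250,218.75),(339,220.5)],8))
```

```text
floor end [[504.2, 245.9], [504.2, 217.8]]
axle [[449.1, 181.8], [452.1, 299.4]]
bar [[514.5, 361.3], [514.0, 301.1]]
base [[514.7, 291.9], [512.5, 171.0]]
```

```bash
cat > go.py <<'E'
import sys; from h import *
# go.py x y z yaw [pitch tilt about board/tool y]: turn first (tool rotvec), then shift in turned tool axes
a=list(map(float,sys.argv[1:])); s=env.state()
R0=Rn.from_euler('xyz',s["ee_rot"],degrees=True)
R1=Rn.from_euler('xyz',[180,0,a[3]],degrees=True)*Rn.from_euler('y',a[4] if len(a)>4 else 0,degrees=True)
print("turn",np.round((R0.inv()*R1).as_rotvec(degrees=True),1),"shift",np.round(R1.inv().apply(np.array(a[:3])-s["ee_pos"]),1),"t",s["time_s"],"w",round(s["gripper_width"],1))
E
python3 -m crank '-1 0 0 0 0 0 -6.5;-1 0 0 0 0 0 -6.6;-1 8.6 -7.8 45 0 0 0;-1 8.6 -7.8 45 0 0 0;-1 8.6 -7.8 45 0 0 0;-1 8.6 -7.8 45 0 0 0;-1 8.6 -7.8 45 0 0 0;-1 8.6 -7.8 45 0 0 0;-1 8.6 -7.8 45 0 0 0;-1 8.6 -7.8 45 0 0 0'
python3 -m crank '-1 0 0 0 0 0 0;-1 0 0 0 0 0 0'; python3 go.py 612 280 12.5 13.3
```

```text
time_s: 5.22
ee_pos: [612.6, 280.2, 39.6]
ee_rot: [180.0, -0.0, 13.2]
force: [-0.2, 1.3, -0.3]
gripper_width: 91.2
gripper_force: 0.0
time_s: 5.48
ee_pos: [613.2, 280.0, 42.5]
ee_rot: [-180.0, -0.1, 13.2]
force: [0.1, 0.1, 0.5]
gripper_width: 91.0
gripper_force: 0.0
turn [-0.  -0.1 -0.1] shift [-1.1 -0.2 30. ] t 5.475 w 91.0
```

```bash
python3 -m crank '-1 -0.5 0 14 0 0 0;-1 0 0 14 0 0 0;-1 0 0 0 0 0 0;0 0 0 0 0 0 0;0.5 0 0 0 0 0 0;0.5 0 0 0 0 0 0;0.5 0 0 0 0 0 0;0.5 0 0 0 0 0 0;0.5 0 0 0 0 0 0' 15
```

```text
time_s: 6.6
ee_pos: [611.9, 279.7, 13.0]
ee_rot: [180.0, -0.0, 13.2]
force: [-0.0, 0.6, 1.1]
gripper_width: 52.0
gripper_force: 15.0
```

```bash
python3 -m crank '0.5 0 0 -20 0 0 0;0.5 0 0 -50 0 0 0;0.5 0 0 -50 0 0 0;0.5 0 0 0 0 0 7.2;0.5 0 0 0 0 0 7.2;0.5 0 0 0 0 0 0' 20; python3 go.py 490.5 231.5 100 -1.2
```

```text
time_s: 7.35
ee_pos: [611.6, 279.7, 132.8]
ee_rot: [180.0, 0.0, -1.2]
force: [0.4, 0.2, -0.1]
gripper_width: 51.8
gripper_force: 20.0
turn [0. 0. 0.] shift [-120.1   50.7   32.8] t 7.35 w 51.8
```

```bash
python3 -m crank '0.5 -10 25 0 0 0 0;0.5 -20 26 0 0 0 0;0.5 -45 0 0 0 0 0;0.5 -45 0 0 0 0 0;0.5 0 0 16 0 0 0;0.5 0 0 16 0 0 0;0.5 0 0 0 0 0 0;0.5 0 0 0 0 0 0'; python3 go.py 490.5 231.5 89 -1.2
python3 - <<'E'
from h import *
snap("wrist","w2.png")
E
```

```text
time_s: 8.35
ee_pos: [491.7, 231.4, 100.6]
ee_rot: [180.0, -0.0, -1.3]
force: [-0.6, 0.3, -0.1]
gripper_width: 51.7
gripper_force: 20.0
turn [ 0.  -0.  -0.1] shift [-1.2 -0.  11.6] t 8.35 w 51.7
```

View pics/w2.png

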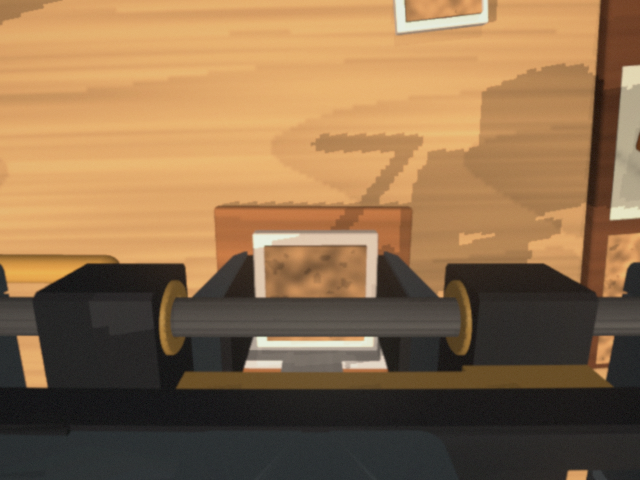

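```bash
python3 -m crank '0.5 -0.5 0 6 0 0 0;0.5 0 0 5 0 0 0;0.5 0 0 0 0 0 0;0.5 0 0 0 0 0 0'; python3 -m crank '0.3 0 0 0 0 0 0;0.3 0 0 0 0 0 0;0.3 0 0 0 0 0 0;0.3 0 0 -15 0 0 0;0.3 0 0 -40 0 0 0;0.3 0 0 -40 0 0 0;0.3 0 0 0 0 0 0'
python3 - <<'E'
from co import *
c,im=snap("wrist","w3.png"); print(cam("wrist")[3])
coasters(c,im,z=82); print([(np.round(d["point"]).tolist(),round(d["p"],2)) for d in models.search_frame("coaster1_center","wrist")])
E
python3 go.py 512 337 175 88.8
```

```text
time_s: 8.9
ee_pos: [490.3, 231.4, 90.0]
ee_rot: [180.0, -0.0, -1.2]
force: [-0.3, 0.2, -0.4]
gripper_width: 51.9
gripper_force: 20.0
time_s: 9.78
ee_pos: [492.4, 232.4, 189.4]
ee_rot: [-179.8, -0.5, -1.2]
force: [-1.4, 0.1, -0.7]
gripper_width: 51.7
gripper_force: 20.0
[242.66798681 455.7246746  463.88119972]
[([637.0, 161.0, 12.0], 0.65), ([521.0, 28.0, 9.0], 0.62)]
turn [  0.   -0.1 -90. ] shift [106.1  19.6  10.6] t 9.875 w 51.9
```

View pics/w3.png

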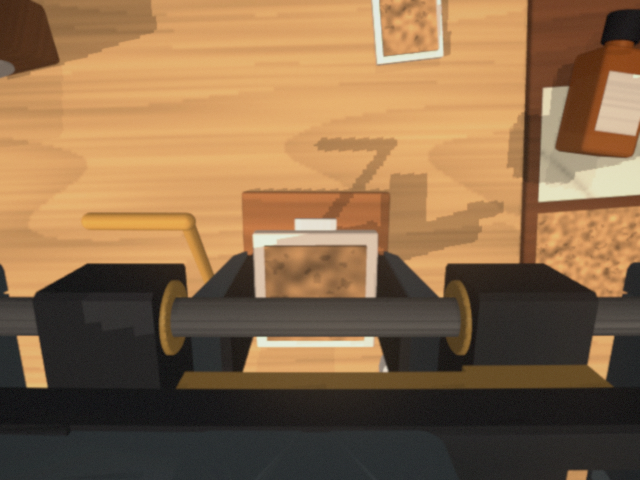

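```bash
python3 -m crank '0.5 0 0 40 0 0 0;0.5 0 0 40 0 0 0;0.5 0 0 9 0 0 0;0.5 0 0 5 0 0 0;0.5 0 0 0 0 0 0;0.5 0 0 0 0 0 0'; python3 -m crank '-0.45 0 0 0 0 0 0;-0.45 0 0 0 0 0 0;-0.45 0 0 0 0 0 0;-0.45 0 0 -15 0 0 0;-0.45 0 0 -40 0 0 0;-0.45 0 0 -40 0 0 0;-0.45 0 0 0 0 0 0'
python3 - <<'E'
from co import *
c,im=snap("wrist","w4.png")
coasters(c,im,z=82)
cr=im[180:380,80:400]; cv2.imwrite("pics/c4.png",cv2.resize(cr,None,fx=2,fy=2))
E
python3 go.py 512 337 175 88.8
```

```text
time_s: 10.62
ee_pos: [491.0, 231.7, 92.1]
ee_rot: [-179.9, -0.1, -1.2]
force: [0.5, 0.4, -1.8]
gripper_width: 51.7
gripper_force: 20.0
time_s: 11.5
ee_pos: [492.4, 232.3, 190.4]
ee_rot: [-179.8, -0.5, -1.2]
force: [0.3, -0.6, 0.3]
gripper_width: 66.1
gripper_force: 0.0
turn [  0.1  -0.3 -90. ] shift [105.7  18.7  13.1] t 11.55 w 66.1
```

View pics/c4.png

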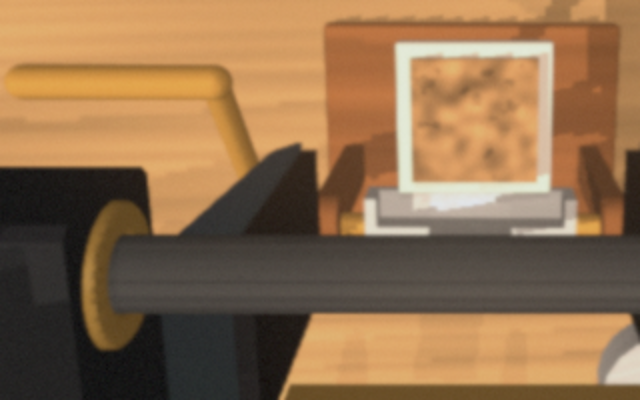

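```bash
python3 -m crank '0.3 0 0 0 0 0 -10;0.3 0 0 0 0 0 -10;0.3 0 0 0 0 0 -10;0.3 0 0 0 0 0 -10;0.3 0 0 0 0 0 -10;0.3 0 0 0 0 0 -10;0.3 0 0 0 0 0 -10;0.3 0 0 0 0 0 -10;0.3 0 0 0 0 0 -10'; python3 -m crank '0.3 35 6 0 0 0 0;0.3 35 6 0 0 0 0;0.3 35 7 0 0 0 0;0.3 0 0 0 0 0 0;0.3 0 0 0 0 0 0'; python3 go.py 512 337 125 88.8
python3 - <<'E'
from h import *
print(np.round(ray((cam("wrist")),[(0,0)],0)))
snap("wrist","w5.png")
E
```

```text
time_s: 12.68
ee_pos: [489.4, 231.0, 184.8]
ee_rot: [-179.9, 0.1, 89.1]
force: [-0.3, 0.3, -1.1]
gripper_width: 32.2
gripper_force: 0.0
time_s: 13.3
ee_pos: [510.8, 335.1, 184.9]
ee_rot: [-179.9, 0.1, 88.8]
force: [-0.2, -1.1, 0.5]
gripper_width: 31.7
gripper_force: 0.0
turn [-0.1  0.1 -0. ] shift [ 1.9  1.2 59.9] t 13.3 w 31.7
[[272. 508.   0.]]
```

View pics/w5.png

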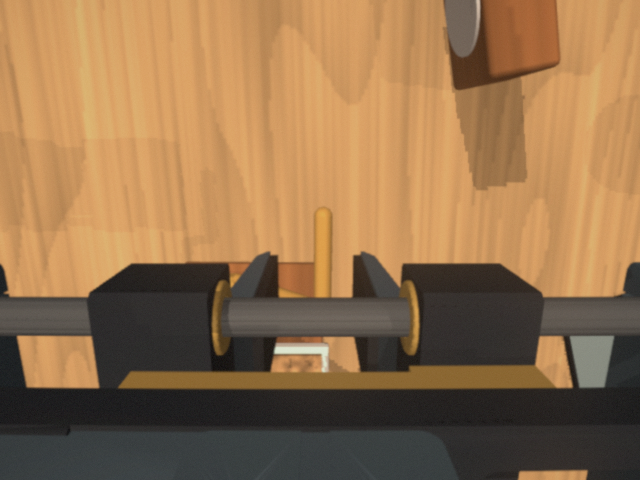

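```bash
python3 -m crank '0.3 1 1 30 0 0 0;0.3 0 0 30 0 0 0;0.3 0 0 0 0 0 0;0.65 0 0 0 0 0 0;0.65 0 0 0 0 0 0;0.65 0 0 0 0 0 0' 5
python3 -m crank '0.65 0 -4.6 -4.6 0 0 0;0.65 0 -4.7 -4.7 0 0 0;0.65 0 -5.3 -3.8 0 0 0;0.65 0 -5.4 -3.7 0 0 0;0.65 0 -5.9 -2.8 0 0 0;0.65 0 -5.9 -2.7 0 0 0;0.65 0 -6.3 -1.7 0 0 0;0.65 0 -6.4 -1.7 0 0 0;0.65 0 -6.5 -0.6 0 0 0;0.65 0 -6.5 -0.5 0 0 0'
python3 -m crank '0.65 0 -6.5 0.6 0 0 0;0.65 0 -6.5 0.5 0 0 0;0.65 0 -6.3 1.7 0 0 0;0.65 0 -6.4 1.7 0 0 0;0.65 0 -5.9 2.8 0 0 0;0.65 0 -5.9 2.7 0 0 0;0.65 0 -5.3 3.8 0 0 0;0.65 0 -5.4 3.7 0 0 0;0.65 0 -4.6 4.6 0 0 0;0.65 0 -4.7 4.7 0 0 0'
python3 -m crank '0.65 0 -1 1 0 0 0;0.65 0 0 0 0 0 0;0.65 0 0 0 0 0 0'
```

```text
time_s: 14.1
ee_pos: [513.0, 337.1, 127.0]
ee_rot: [179.9, -0.1, 88.8]
force: [-0.1, -0.5, 0.5]
gripper_width: 16.2
gripper_force: 0.0
time_s: 15.35
ee_pos: [454.3, 338.1, 152.5]
ee_rot: [-180.0, 0.0, 88.8]
force: [-0.1, 0.5, -0.7]
gripper_width: 15.9
gripper_force: 0.2
time_s: 16.6
ee_pos: [397.2, 339.4, 125.5]
ee_rot: [-180.0, 0.0, 88.8]
force: [0.2, 0.1, -0.6]
gripper_width: 15.9
gripper_force: 0.0
time_s: 16.98
ee_pos: [396.6, 339.4, 124.9]
ee_rot: [180.0, 0.0, 88.8]
force: [0.9, -0.0, 0.4]
gripper_width: 16.5
gripper_force: 0.3
```

```bash
python3 -m crank '0.3 0 0 0 0 0 0;0.3 0 0 0 0 0 0;0.3 0 0 -35 0 0 0;0.3 0 0 -35 0 0 0;0.3 -35 -11 0 0 0 0;0.3 -35 -11 0 0 0 0;0.3 -36 -10 0 0 0 0'; python3 -m crank '-0.45 0 0 0 0 0 10;-0.45 0 0 0 0 0 10;-0.45 0 0 0 0 0 10;-0.45 0 0 0 0 0 10;-0.45 0 0 0 0 0 10;-0.45 0 0 0 0 0 10;-0.45 0 0 0 0 0 10;-0.45 0 0 0 0 0 10;-0.45 0 0 0 0 0 10;-0.45 0 0 0 0 0 0'
python3 - <<'E'
from co import *
c,im=snap("wrist","w6.png"); coasters(c,im,z=80)
E
python3 go.py 422 233 130 -1.2
```

```text
time_s: 17.85
ee_pos: [361.7, 233.2, 195.0]
ee_rot: [180.0, -0.0, 88.8]
force: [0.1, 0.9, 0.8]
gripper_width: 32.0
gripper_force: 0.0
time_s: 19.1
ee_pos: [362.2, 234.1, 195.0]
ee_rot: [180.0, 0.0, -1.1]
force: [0.5, 0.7, -0.4]
gripper_width: 66.3
gripper_force: 0.0
coaster (364,163) 53x46 ang -18.5
turn [-0.   0.   0.1] shift [59.8 -0.1 65. ] t 19.15 w 66.0
```

View pics/w6.png

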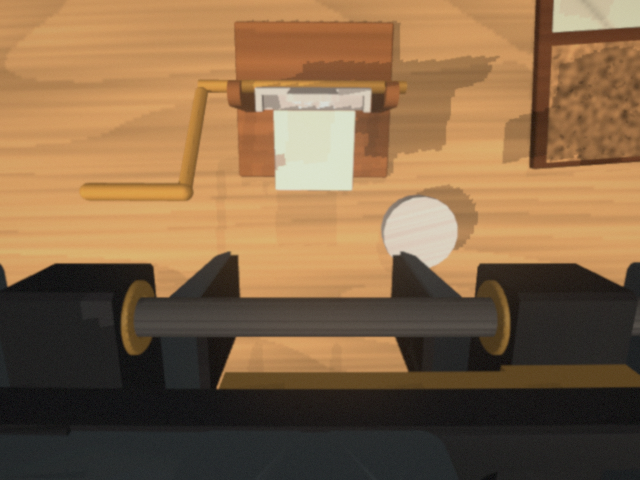

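```bash
python3 - <<'E'
from h import *
c=cam("wrist"); print(np.round(ray(c,[(314,150),(314.5,112),(314,190)],79),1).tolist(), np.round(ray(c,[(313.5,190)],74.5),1).tolist(),np.round(ray(c,[(314.5,112)],84),1).tolist())
E
python3 go.py 422 233 130 -1.2
```

```text
[[418.3, 234.2, 79.0], [442.1, 233.5, 79.0], [392.2, 234.7, 79.0]] [[391.6, 235.1, 74.5]] [[441.8, 233.5, 84.0]]
turn [-0.   0.   0.1] shift [59.8 -0.1 65. ] t 19.15 w 66.0
```

```bash
python3 -m crank '-0.45 0 0 0 0 5 0;-0.45 0 0 0 0 5 0;-0.45 0 0 0 0 0 0'; python3 go.py 416.5 234 82 -1.2 10
```

```text
time_s: 19.52
ee_pos: [360.9, 234.0, 194.8]
ee_rot: [180.0, -9.9, -1.0]
force: [-1.3, 0.5, -0.6]
gripper_width: 66.3
gripper_force: 0.0
turn [0.  0.1 0.2] shift [ 35.1  -1.2 120.8] t 19.525 w 66.3
```

```bash
python3 -m crank '-0.45 12 -0.5 10 0 0 0;-0.45 23 -0.5 10 0 0 0;-0.45 0 0 35 0 0 0;-0.45 0 0 35 0 0 0;-0.45 0 0 20 0 0 0;-0.45 0 0 10.5 0 0 0;-0.45 0 0 0 0 0 0'; python3 go.py 416.5 234 82 -1.2 10;  python3 -m crank '0.4 0 0 0 0 0 0;0.4 0 0 0 0 0 0;0.4 0 0 0 0 0 0;0.4 0 0 0 0 0 0;0.4 0 0 -10 0 0 0;0.4 0 0 -30 0 0 0;0.4 0 0 -30 0 0 0;0.4 0 0 0 0 0 0' 20
```

```text
time_s: 20.4
ee_pos: [418.3, 233.7, 81.6]
ee_rot: [179.9, -9.9, -1.3]
force: [0.6, -0.5, 0.1]
gripper_width: 66.2
gripper_force: 0.0
turn [ 0.1  0.1 -0.1] shift [-1.7 -0.2 -0.7] t 20.4 w 66.2
time_s: 21.4
ee_pos: [406.3, 235.0, 153.7]
ee_rot: [-179.8, -10.2, -1.3]
force: [0.4, -0.3, -1.3]
gripper_width: 51.8
gripper_force: 20.0
```

```bash
python3 -m crank '0.4 0 0 0 0 -5 0;0.4 0 0 0 0 -5 0;0.4 0 0 0 0 0 -4;0.4 0 0 0 0 0 0'; python3 go.py 453 -22 40 2.7
```

```text
time_s: 21.9
ee_pos: [405.0, 233.8, 150.2]
ee_rot: [179.9, 0.1, 2.7]
force: [0.0, -0.5, -1.3]
gripper_width: 52.0
gripper_force: 20.0
turn [ 0.1  0.1 -0. ] shift [ 35.9 257.7 110.2] t 21.9 w 52.0
```

```bash
python3 -m crank '0.4 6 43 0 0 0 0;0.4 6 43 0 0 0 0;0.4 6 43 0 0 0 0;0.4 6 43 0 0 0 0;0.4 6 43 0 0 0 0;0.4 6 43 0 0 0 0;0.4 0 0 50 0 0 0;0.4 0 0 50 0 0 0;0.4 0 0 10 0 0 0;0.4 0 0 0 0 0 0'; python3 -m crank '0.4 0 0 10 0 0 0;0.4 0 0 5 0 0 0;0.4 0 0 0 0 0 0'
```

```text
time_s: 23.15
ee_pos: [454.0, -21.6, 41.4]
ee_rot: [180.0, 0.0, 2.8]
force: [0.8, -0.2, -0.3]
gripper_width: 52.0
gripper_force: 20.0
time_s: 23.52
ee_pos: [453.9, -21.7, 26.4]
ee_rot: [180.0, -0.0, 2.8]
force: [-1.0, 0.1, -0.5]
gripper_width: 51.9
gripper_force: 20.0
```

```bash
python3 -m crank '0.4 0 0 2 0 0 0;0.4 0 0 1.5 0 0 0;0.4 0 0 0 0 0 0;0.4 0 0 0 0 0 0'; python3 -m crank '-0.45 0 0 0 0 0 0;-0.45 0 0 0 0 0 0;-0.45 0 0 0 0 0 0;-0.45 0 0 -30 0 0 0;-0.45 0 0 -50 0 0 0;-0.45 0 0 -50 0 0 0;-0.45 0 0 -20 0 0 0;-0.45 0 0 0 0 0 0';  python3 - <<'E'
from co import *
c,im=snap("top","t2.png"); coasters(c,im,z=15)
print([(np.round(d["point"]).tolist(),round(d["p"],2)) for d in models.search_frame("coaster1_center","top")])
cr=im[180:325,205:500]; cv2.imwrite("pics/ct2.png",cv2.resize(cr,None,fx=2.7,fy=2.7,interpolation=cv2.INTER_CUBIC))
E
python3 go.py 396 337 195 88.8
```

```text
time_s: 24.02
ee_pos: [454.2, -21.8, 23.8]
ee_rot: [180.0, -0.1, 2.8]
force: [-2.0, -0.7, 7.7]
gripper_width: 51.7
gripper_force: 20.0
time_s: 25.02
ee_pos: [454.8, -21.8, 174.0]
ee_rot: [180.0, -0.2, 2.8]
force: [-0.2, 0.7, -0.2]
gripper_width: 66.4
gripper_force: 0.0
coaster (348,149) 57x58 ang -1.1
coaster (427,240) 57x58 ang 6.4
coaster (643,159) 51x50 ang 5.2
[([640.0, 158.0, 9.0], 0.84)]
turn [ -0.1   0.1 -86. ] shift [357.4 -64.7 -23.2] t 25.125 w 66.0
```

View pics/ct2.png

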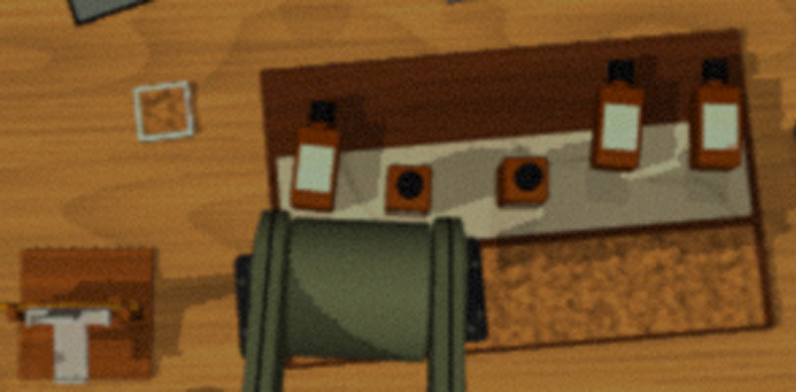

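```bash
python3 -m crank '0.3 0 0 -5 0 0 -10.7;0.3 0 0 -5 0 0 -10.7;0.3 0 0 -5 0 0 -10.7;0.3 0 0 -5 0 0 -10.7;0.3 0 0 0 0 0 -10.7;0.3 0 0 0 0 0 -10.7;0.3 0 0 0 0 0 -10.7;0.3 0 0 0 0 0 -10.7'; python3 -m crank '0.3 50 -9 0 0 0 0;0.3 50 -9 0 0 0 0;0.3 50 -9 0 0 0 0;0.3 50 -9 0 0 0 0;0.3 50 -9 0 0 0 0;0.3 50 -9 0 0 0 0;0.3 50 -9 0 0 0 0;0.3 7 -2 0 0 0 0;0.3 0 0 0 0 0 0;0.3 0 0 0 0 0 0'; python3 go.py 396.5 338 125 88.8
```

```text
time_s: 26.12
ee_pos: [452.9, -21.7, 190.8]
ee_rot: [-179.8, -0.0, 88.7]
force: [0.7, -0.2, 0.0]
gripper_width: 31.9
gripper_force: 0.0
time_s: 27.38
ee_pos: [399.1, 335.6, 192.1]
ee_rot: [-179.9, 0.1, 88.3]
force: [-0.6, -0.0, 0.6]
gripper_width: 32.1
gripper_force: 0.0
turn [-0.1  0.1 -0.5] shift [ 2.4 -2.6 67.1] t 27.375 w 32.1
```

```bash
python3 -m crank '0.3 2 -2 30 0 0 -0.5;0.3 0 0 30 0 0 0;0.3 0 0 6.5 0 0 0;0.65 0 0 0 0 0 0;0.65 0 0 0 0 0 0;0.65 0 0 0 0 0 0' 5
python3 -m crank '0.65 0 4.6 -4.6 0 0 0;0.65 0 4.7 -4.7 0 0 0;0.65 0 5.3 -3.8 0 0 0;0.65 0 5.4 -3.7 0 0 0;0.65 0 5.9 -2.8 0 0 0;0.65 0 5.9 -2.7 0 0 0;0.65 0 6.3 -1.7 0 0 0;0.65 0 6.4 -1.7 0 0 0;0.65 0 6.5 -0.6 0 0 0;0.65 0 6.5 -0.5 0 0 0'
python3 -m crank '0.65 0 6.5 0.6 0 0 0;0.65 0 6.5 0.5 0 0 0;0.65 0 6.3 1.7 0 0 0;0.65 0 6.4 1.7 0 0 0;0.65 0 5.9 2.8 0 0 0;0.65 0 5.9 2.7 0 0 0;0.65 0 5.3 3.8 0 0 0;0.65 0 5.4 3.7 0 0 0;0.65 0 4.6 4.6 0 0 0;0.65 0 4.7 4.7 0 0 0'
python3 -m crank '0.65 0 1 1 0 0 0;0.65 0 0 0 0 0 0;0.3 0 0 0 0 0 0;0.3 0 0 0 0 0 0;0.3 0 0 -35 0 0 0;0.3 0 0 -35 0 0 0;0.3 0 0 0 0 0 0'; python3 go.py 642 159 140 5.2
```

```text
time_s: 28.12
ee_pos: [397.7, 339.3, 127.3]
ee_rot: [179.9, -0.1, 88.9]
force: [-0.8, -0.6, 0.0]
gripper_width: 16.1
gripper_force: 0.0
time_s: 29.38
ee_pos: [455.2, 337.8, 153.0]
ee_rot: [180.0, 0.0, 88.9]
force: [-0.0, 0.7, 0.6]
gripper_width: 16.1
gripper_force: 0.3
time_s: 30.62
ee_pos: [512.4, 336.7, 125.9]
ee_rot: [-180.0, 0.0, 88.9]
force: [0.4, 0.2, 0.0]
gripper_width: 16.1
gripper_force: 0.1
time_s: 31.5
ee_pos: [514.6, 337.7, 198.6]
ee_rot: [179.7, -0.2, 88.9]
force: [0.2, 0.2, 0.2]
gripper_width: 32.3
gripper_force: 0.0
turn [ 0.1 -0.4 83.7] shift [110.6 189.5  58.6] t 31.5 w 32.3
```

```bash
python3 -m crank '-1 0 0 0 0 0 10.4;-1 0 0 0 0 0 10.4;-1 0 0 0 0 0 10.4;-1 0 0 0 0 0 10.4;-1 0 0 0 0 0 10.5;-1 0 0 0 0 0 10.5;-1 0 0 0 0 0 10.5;-1 0 0 0 0 0 10.5'; python3 -m crank '-1 20 38 0 0 0 0;-1 20 38 0 0 0 0;-1 20 38 0 0 0 0;-1 20 38 0 0 0 0;-1 15 38 0 0 0 0;-1 0 0 0 0 0 0;-1 0 0 0 0 0 0'
python3 - <<'E'
from co import *
c,im=snap("wrist","w7.png"); coasters(c,im,z=7)
E
python3 go.py 641 159 13 5.2
```

```text
time_s: 32.5
ee_pos: [512.6, 336.4, 193.9]
ee_rot: [179.9, 0.1, 4.9]
force: [-0.5, -0.0, 0.7]
gripper_width: 91.4
gripper_force: 0.0
time_s: 33.38
ee_pos: [624.5, 156.4, 194.3]
ee_rot: [-180.0, 0.1, 5.2]
force: [-0.7, 0.4, -0.1]
gripper_width: 91.2
gripper_force: 0.0
coaster (641,159) 51x52 ang 5.3
turn [-0.   0.1  0.1] shift [ 16.7  -0.6 181.6] t 33.425 w 91.4
```

```bash
python3 -m crank '-1 8 -0.5 50 0 0 0;-1 8 -0.5 50 0 0 0;-1 0 0 45 0 0 0;-1 0 0 20 0 0 0;-1 0 0 10 0 0 0;-1 0 0 5 0 0 0;-1 0 0 0 0 0 0;0.4 0 0 0 0 0 0'; python3 -m crank '0.4 0 0 0 0 0 0;0.4 0 0 0 0 0 0;0.4 0 0 0 0 0 0;0.4 0 0 0 0 0 0' 20
```

```text
time_s: 34.42
ee_pos: [641.6, 158.9, 16.4]
ee_rot: [-180.0, -0.1, 5.3]
force: [-1.4, 0.6, -1.0]
gripper_width: 83.7
gripper_force: 0.0
time_s: 34.92
ee_pos: [641.1, 158.6, 15.4]
ee_rot: [180.0, -0.0, 5.3]
force: [-0.1, -0.7, 0.4]
gripper_width: 51.6
gripper_force: 20.0
```

```bash
python3 -m crank '-0.4 0 0 0 0 0 0;-0.4 0 0 0 0 0 0;-0.4 0 0 2.5 0 0 0;0.4 0 0 0 0 0 0;0.4 0 0 0 0 0 0;0.4 0 0 0 0 0 0;0.4 0 0 0 0 0 0' 20;python3 -m crank '0.4 0 0 -20 0 0 0;0.4 0 0 -50 0 0 0;0.4 0 0 -50 0 0 0;0.4 0 0 0 0 0 6.5;0.4 0 0 0 0 0 0;0.4 0 0 0 0 0 0'; python3 go.py 490.5 231.5 133 -1.2
```

```text
time_s: 35.8
ee_pos: [641.0, 158.6, 12.8]
ee_rot: [180.0, 0.0, 5.3]
force: [-0.1, -0.1, -0.5]
gripper_width: 51.2
gripper_force: 20.0
time_s: 36.55
ee_pos: [640.4, 158.5, 131.8]
ee_rot: [180.0, 0.1, -1.2]
force: [0.6, -0.2, -1.1]
gripper_width: 51.7
gripper_force: 20.0
turn [0.  0.1 0. ] shift [-151.4  -69.8   -1.2] t 36.55 w 51.7
```

```bash
python3 -m crank '0.4 -25 -35 0 0 0 0;0.4 -25 -35 0 0 0 0;0.4 -50 0 0 0 0 0;0.4 -51 0 0 0 0 0;0.4 0 0 15 0 0 0;0.4 0 0 16 0 0 0;0.4 0 0 0 0 0 0;0.4 0 0 0 0 0 0'; python3 go.py 490.5 231.5 90 -1.2
```

```text
time_s: 37.55
ee_pos: [492.6, 231.9, 101.4]
ee_rot: [180.0, -0.0, -1.3]
force: [0.2, -0.5, -0.4]
gripper_width: 51.7
gripper_force: 20.0
turn [ 0.  -0.  -0.1] shift [-2.1  0.4 11.4] t 37.55 w 51.7
```

```bash
python3 -m crank '0.4 -2 0.3 5 0 0 0;0.4 0 0 5 0 0 0;0.4 0 0 1.5 0 0 0;0.4 0 0 0 0 0 0;0.4 0 0 0 0 0 0'; python3 -m crank '-0.45 0 0 0 0 0 0;-0.45 0 0 0 0 0 0;-0.45 0 0 0 0 0 0;-0.45 0 0 -15 0 0 0;-0.45 0 0 -40 0 0 0;-0.45 0 0 -50 0 0 0;-0.45 0 0 0 0 0 0'
python3 - <<'E'
from co import *
c,im=snap("wrist","w8.png"); coasters(c,im,z=82)
E
python3 go.py 511.5 337 195 88.8
```

```text
time_s: 38.17
ee_pos: [489.7, 231.7, 90.5]
ee_rot: [-180.0, -0.0, -1.2]
force: [-0.2, 0.4, -1.5]
gripper_width: 52.0
gripper_force: 20.0
time_s: 39.05
ee_pos: [492.2, 232.9, 200.6]
ee_rot: [-179.7, -0.6, -1.2]
force: [-0.8, -0.4, 0.5]
gripper_width: 66.3
gripper_force: 0.0
turn [  0.1  -0.3 -90. ] shift [105.3  18.7   3. ] t 39.1 w 66.1
```

```bash
python3 - <<'E'
from h import *
for f in ["w4","w8"]:
    im=cv2.imread(f"pics/{f}.png"); hsv=cv2.cvtColor(im,cv2.COLOR_BGR2HSV); m=((hsv[...,1]<70)&(hsv[...,2]>135))
    m[:185]=0;m[:,:250]=0;m[:,390:]=0;m[300:]=0
    r=np.where(m.sum(1)>20)[0];c=np.where(m.sum(0)>30)[0];print(f,r.min(),r.max(),c.min(),c.max(),m.sum(1)[r.min():r.min()+6])
E
python3 -m crank '0.3 0 0 0 0 0 -10;0.3 0 0 0 0 0 -10;0.3 0 0 0 0 0 -10;0.3 0 0 0 0 0 -10;0.3 0 0 0 0 0 -10;0.3 0 0 0 0 0 -10;0.3 0 0 0 0 0 -10;0.3 0 0 0 0 0 -10;0.3 0 0 0 0 0 -10'; python3 -m crank '0.3 35 6 0 0 0 0;0.3 35 6 0 0 0 0;0.3 36 8 0 0 0 0;0.3 0 0 0 0 0 0;0.3 0 0 0 0 0 0'; python3 go.py 512 337 126 88.8
```

```text
w4 201 297 278 355 [77 78 79 79 79 79]
w8 200 293 280 355 [72 75 76 76 76 76]
time_s: 40.22
ee_pos: [488.7, 231.3, 194.0]
ee_rot: [-179.9, 0.1, 89.1]
force: [0.2, -0.5, -0.4]
gripper_width: 31.5
gripper_force: 0.0
time_s: 40.85
ee_pos: [511.1, 336.4, 194.1]
ee_rot: [-179.9, 0.1, 88.8]
force: [0.1, -0.4, -0.7]
gripper_width: 32.3
gripper_force: 0.0
turn [-0.1  0.1 -0. ] shift [ 0.6  0.9 68.1] t 40.85 w 32.3
```

Coaster 2 lies just like the first did; tip it the same way.

```bash
python3 -m crank '0.3 0.5 1 34 0 0 0;0.3 0 0 34 0 0 0;0.3 0 0 0 0 0 0;0.65 0 0 0 0 0 0;0.65 0 0 0 0 0 0;0.65 0 0 0 0 0 0' 5
python3 -m crank '0.65 0 -4.6 -4.6 0 0 0;0.65 0 -4.7 -4.7 0 0 0;0.65 0 -5.3 -3.8 0 0 0;0.65 0 -5.4 -3.7 0 0 0;0.65 0 -5.9 -2.8 0 0 0;0.65 0 -5.9 -2.7 0 0 0;0.65 0 -6.3 -1.7 0 0 0;0.65 0 -6.4 -1.7 0 0 0;0.65 0 -6.5 -0.6 0 0 0;0.65 0 -6.5 -0.5 0 0 0'
python3 -m crank '0.65 0 -6.5 0.6 0 0 0;0.65 0 -6.5 0.5 0 0 0;0.65 0 -6.3 1.7 0 0 0;0.65 0 -6.4 1.7 0 0 0;0.65 0 -5.9 2.8 0 0 0;0.65 0 -5.9 2.7 0 0 0;0.65 0 -5.3 3.8 0 0 0;0.65 0 -5.4 3.7 0 0 0;0.65 0 -4.6 4.6 0 0 0;0.65 0 -4.7 4.7 0 0 0'
python3 -m crank '0.65 0 -1 1 0 0 0;0.65 0 0 0 0 0 0;0.65 0 0 0 0 0 0'
python3 -m crank '0.3 0 0 0 0 0 0;0.3 0 0 0 0 0 0;0.3 0 0 -35 0 0 0;0.3 0 0 -35 0 0 0;0.3 -35 -11 0 0 0 0;0.3 -35 -11 0 0 0 0;0.3 -36 -10 0 0 0 0'; python3 -m crank '-0.45 0 0 0 0 0 10;-0.45 0 0 0 0 0 10;-0.45 0 0 0 0 0 10;-0.45 0 0 0 0 0 10;-0.45 0 0 0 0 0 10;-0.45 0 0 0 0 0 10;-0.45 0 0 0 0 0 10;-0.45 0 0 0 0 0 10;-0.45 0 0 0 0 0 10;-0.45 0 0 0 0 0 0'
cat > m2.py <<'E'
import sys; from h import *
def box(im,f):
    hsv=cv2.cvtColor(im,cv2.COLOR_BGR2HSV); m=((hsv[...,1]<70)&(hsv[...,2]>135))
    m[:90]=0;m[:,:240]=0;m[:,375:]=0;m[245:]=0
    r=np.where(m.sum(1)>50)[0];c=np.where(m.sum(0)>40)[0];print(f,"rows",r.min(),r.max(),"cols",c.min(),c.max())
    return r,c
box(cv2.imread("pics/w6.png"),"w6")
c,im=snap("wrist","w9.png");box(im,"w9")
E
python3 m2.py; python3 go.py 416.5 234 82 -1.2 10
```

```text
time_s: 41.6
ee_pos: [513.4, 337.9, 128.5]
ee_rot: [179.9, -0.1, 88.8]
force: [0.3, -0.5, 0.3]
gripper_width: 16.0
gripper_force: 0.0
time_s: 42.85
ee_pos: [454.7, 338.8, 153.9]
ee_rot: [-180.0, 0.0, 88.8]
force: [0.1, -0.4, -0.1]
gripper_width: 16.0
gripper_force: 0.3
time_s: 44.1
ee_pos: [397.6, 340.2, 126.9]
ee_rot: [-180.0, 0.0, 88.8]
force: [0.4, -1.7, -0.0]
gripper_width: 16.0
gripper_force: 0.0
time_s: 44.48
ee_pos: [397.1, 340.3, 126.4]
ee_rot: [180.0, -0.0, 88.7]
force: [-0.2, 0.4, -0.5]
gripper_width: 15.8
gripper_force: 0.0
time_s: 45.35
ee_pos: [362.2, 234.0, 196.4]
ee_rot: [180.0, 0.0, 88.8]
force: [0.2, 0.2, -0.3]
gripper_width: 31.9
gripper_force: 0.0
time_s: 46.6
ee_pos: [362.6, 234.9, 196.3]
ee_rot: [180.0, -0.0, -1.1]
force: [-0.3, -0.7, -0.1]
gripper_width: 66.1
gripper_force: 0.0
w6 rows 90 189 cols 274 354
w9 rows 90 190 cols 275 355
turn [-0.  10.   0.1] shift [ 33.2  -0.2 121.9] t 46.65 w 66.1
```

```bash
python3 -m crank '-0.45 0 0 0 0 5 0;-0.45 0 0 0 0 5 0;-0.45 12 0 10 0 0 0;-0.45 21.5 -0.5 10 0 0 0;-0.45 0 0 35 0 0 0;-0.45 0 0 35 0 0 0;-0.45 0 0 20 0 0 0;-0.45 0 0 11.5 0 0 0;-0.45 0 0 0 0 0 0';python3 go.py 416.5 234 82 -1.2 10;  python3 -m crank '0.4 0 0 0 0 0 0;0.4 0 0 0 0 0 0;0.4 0 0 0 0 0 0;0.4 0 0 0 0 0 0;0.4 0 0 -10 0 0 0;0.4 0 0 -30 0 0 0;0.4 0 0 -30 0 0 0;0.4 0 0 0 0 0 0' 20; python3 -m crank '0.4 0 0 0 0 -5 0;0.4 0 0 0 0 -5 0;0.4 0 0 0 0 0 -4;0.4 0 0 0 0 0 0'; python3 go.py 457.3 -111.8 40 2.7
```

```text
time_s: 47.78
ee_pos: [417.6, 233.9, 81.5]
ee_rot: [179.9, -9.9, -1.3]
force: [-0.2, -0.3, 0.2]
gripper_width: 66.2
gripper_force: 0.0
turn [ 0.1  0.1 -0.1] shift [-1.  -0.  -0.6] t 47.775 w 66.2
time_s: 48.78
ee_pos: [405.3, 235.3, 153.7]
ee_rot: [-179.8, -10.2, -1.3]
force: [0.1, 0.7, -0.9]
gripper_width: 51.6
gripper_force: 20.0
time_s: 49.28
ee_pos: [404.0, 234.0, 150.2]
ee_rot: [179.9, 0.1, 2.7]
force: [0.0, 0.4, 0.3]
gripper_width: 51.6
gripper_force: 20.0
turn [ 0.1  0.1 -0. ] shift [ 36.9 348.  110.2] t 49.275 w 51.6
```

```bash
python3 -m crank '0.4 5 50 0 0 0 0;0.4 5 50 0 0 0 0;0.4 5 50 0 0 0 0;0.4 5 50 0 0 0 0;0.4 5 50 0 0 0 0;0.4 5 50 0 0 0 0;0.4 6 48 0 0 0 0;0.4 0 0 50 0 0 0;0.4 0 0 50 0 0 0;0.4 0 0 10 0 0 0'; python3 -m crank '0.4 0 0 5 0 0 0;0.4 0 0 5 0 0 0;0.4 0 0 3 0 0 0;0.4 0 0 2 0 0 0;0.4 0 0 1.5 0 0 0;0.4 0 0 0 0 0 0;0.4 0 0 0 0 0 0'
```

```text
time_s: 50.52
ee_pos: [454.2, -110.6, 38.6]
ee_rot: [-179.9, 0.4, 2.7]
force: [-0.8, -0.6, -0.6]
gripper_width: 51.7
gripper_force: 20.0
time_s: 51.4
ee_pos: [457.3, -111.4, 25.0]
ee_rot: [180.0, -0.0, 2.8]
force: [-0.5, -0.3, 0.4]
gripper_width: 51.7
gripper_force: 20.0
```

```bash
python3 -m crank '0.4 0 0 1.5 0 0 0;0.4 0 0 0 0 0 0;0.4 0 0 0 0 0 0;-0.45 0 0 0 0 0 0;-0.45 0 0 0 0 0 0;-0.45 0 0 0 0 0 0;-0.45 0 0 -30 0 0 0;-0.45 -5 5 -60 0 0 0;-0.45 -5 5 -60 0 0 0;-0.45 -10 10 -55 0 0 0'; python3 -m crank '-0.45 -15 10 -58 0 0 0;-0.45 -15 10 -58 0 0 0;-0.45 -5 10 -50 0 0 0;-0.45 0 0 0 0 0 0;-0.45 0 0 0 0 0 0'
python3 - <<'E'
from co import *
c,im=snap("wrist","w10.png"); coasters(c,im,z=20); print(env.state()["ee_pos"])
E
```

```text
time_s: 52.65
ee_pos: [438.2, -132.3, 230.5]
ee_rot: [180.0, -0.1, 2.8]
force: [1.3, -0.3, -1.5]
gripper_width: 65.9
gripper_force: 0.0
time_s: 53.28
ee_pos: [404.4, -163.7, 393.4]
ee_rot: [-180.0, 0.1, 2.7]
force: [0.5, 0.6, -0.2]
gripper_width: 65.8
gripper_force: 0.0
coaster (456,-112) 50x53 ang 2.7
coaster (452,-23) 52x52 ang 2.6
[ 404.22779007 -163.54811491  392.800926  ]
```

View pics/w10.png

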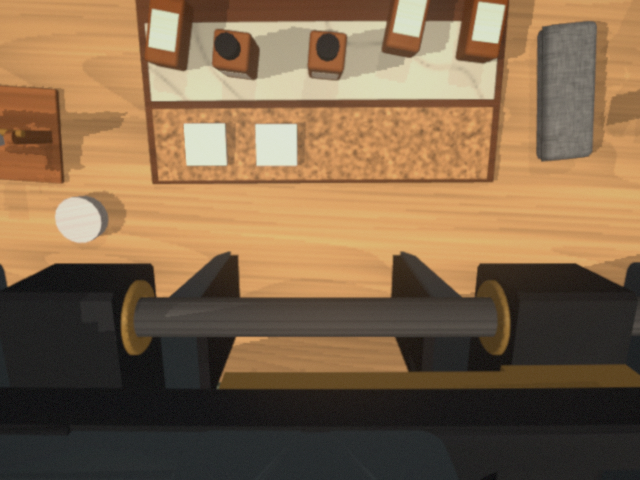

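```bash
python3 - <<'E'
from h import *
c=cam("wrist"); print("front corners",np.round(ray(c,[(153,184),(493,182)],10)[:,:2]).tolist(),"lane near edge",np.round(ray(c,[(153,101),(494,101)],10)[:,:2]).tolist())
E
python3 -m crank '-0.45 40 0 0 0 0 0;-0.45 40 0 0 0 0 0;-0.45 40 0 0 0 0 0;-0.45 0 0 0 0 0 0;-0.45 0 0 0 0 0 0';  python3 - <<'E'
from h import *
c,im=snap("wrist","w11.png"); print(env.state()["ee_pos"])
cv2.imwrite("pics/c11.png",cv2.resize(im[0:260,100:540],(792,468),interpolation=cv2.INTER_CUBIC))
E
```

```text
front corners [[397.0, 50.0], [421.0, -395.0]] lane near edge [[501.0, 45.0], [522.0, -382.0]]
time_s: 53.95
ee_pos: [523.9, -157.8, 392.9]
ee_rot: [-179.9, 0.2, 2.8]
force: [0.0, 0.3, 0.1]
gripper_width: 66.0
gripper_force: 0.0
[ 523.64919822 -157.95042674  393.64501067]
```

View pics/c11.png

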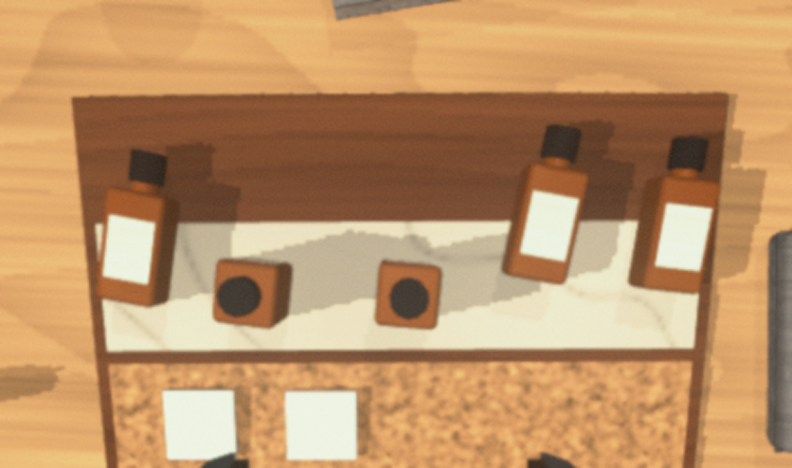

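```bash
cat > b.py <<'E'
from h import *
c=cam("wrist")
o=np.array([558,-165.5]);a=np.radians(3.0);Rb=np.array([[np.cos(a),np.sin(a)],[-np.sin(a),np.cos(a)]])
f=lambda p,z:ray(c,np.array(p,float)/1.8+[100,0],z)[:,:2]
L={"b1":[(110,213),(156,219),(149,286),(102,280)],"b2":[(536,189),(579,198),(563,262),(520,252)],"b3":[(665,202),(711,208),(702,272),(656,264)]}
B={"b1":[(100,297),(150,305)],"b2":[(503,273),(558,283)],"b3":[(630,283),(698,292)]}
for k,v in L.items():
    q=f(v,50); m=q.mean(0); d=(q[0]+q[1]-q[2]-q[3]); ang=np.degrees(np.arctan2(d[1],d[0]))
    print(k,"label",m.round(1),"ang %.1f"%ang,"len",np.linalg.norm(d/2).round(),"board",(Rb@(m-o)).round())
for p in [(239,297),(409,298)]:
    q=f([p],100)[0]; print("stand",q.round(),(Rb@(q-o)).round())
hsv=cv2.cvtColor(cv2.imread("pics/w11.png"),cv2.COLOR_BGR2HSV)
am=((hsv[...,0]<16)&(hsv[...,1]>150)&(hsv[...,2]>90)).astype(np.uint8)
print([ (hsv[int(y/1.8),int(x/1.8+100)]).tolist() for x,y in [(127,297),(170,240),(540,270),(300,150),(118,200)]])
E
python3 b.py
```

```text
b1 label [576.5  15.2] ang -8.2 len 44.0 board [ 28. 179.]
b2 label [ 605.2 -259.7] ang -9.1 len 41.0 board [ 42. -96.]
b3 label [ 602.7 -348.5] ang -0.5 len 40.0 board [  35. -185.]
stand [553. -67.] [ 0. 99.]
stand [ 557. -169.] [-1. -3.]
[[12, 174, 171], [13, 146, 91], [12, 162, 172], [11, 160, 129], [11, 183, 164]]
```

```bash
python3 -m crank '-0.1 0 0 0 0 0 5.5;-0.1 0 0 0 0 0 5.5;-0.1 0 0 0 0 0 0'; python3 go.py 545 12 150 -8.2
python3 - <<'E'
from h import *
s=env.state();print(np.round(s["qpos"],2).tolist(),s["ee_pos"])
E
```

```text
time_s: 54.38
ee_pos: [523.5, -158.2, 394.9]
ee_rot: [180.0, -0.0, -8.2]
force: [0.3, -0.7, 0.1]
gripper_width: 50.2
gripper_force: 0.0
turn [ 0. -0. -0.] shift [  -3.  -171.5  244.9] t 54.375 w 50.2
[-18.01, 12.58, 73.74, -0.01, 93.65, 80.2] [ 523.50053641 -158.16432122  394.85154149]
```

```bash
cat > q.py <<'E'
from h import *
s=env.state();print("q",np.round(s["qpos"],1).tolist(),np.round(s["ee_pos"],1),np.round(s["ee_rot"],1))
E
python3 -m crank '-0.3 0 -34 20 0 0 0;-0.3 0 -34 20 0 0 0;-0.3 0 -34 20 0 0 0;-0.3 0 -34 40 0 0 0;-0.3 0 -35 40 0 0 0;-0.3 0 0 50 0 0 0;-0.3 0 0 55 0 0 0;-0.3 0 0 0 0 0 0'; python3 q.py; python3 -m crank '-0.3 0 0 0 0 10 0;-0.3 0 0 0 0 10 0;-0.3 0 0 0 0 10 0;-0.3 0 0 0 0 10 0;-0.3 0 0 0 0 10 0;-0.3 0 0 0 0 0 0;-0.3 0 0 0 0 0 0'; python3 q.py
```

```text
time_s: 55.38
ee_pos: [545.6, 11.0, 146.2]
ee_rot: [179.9, 0.5, -8.2]
force: [-0.4, 0.8, 0.4]
gripper_width: 59.8
gripper_force: 0.0
q [-0.0, 19.5, 99.9, -0.0, 61.1, 98.1] [545.6  11.  146.2] [179.9   0.5  -8.2]
time_s: 56.25
ee_pos: [556.4, -15.5, 183.1]
ee_rot: [-179.9, -41.9, -8.1]
force: [-0.1, -0.1, 1.2]
gripper_width: 58.9
gripper_force: 0.0
q [0.5, 5.4, 128.0, -48.3, 7.5, 144.5] [556.4 -15.5 183.1] [-179.9  -41.9   -8.1]
```

```bash
python3 -m crank '-0.3 0 0 0 0 -10.5 0;-0.3 0 0 0 0 -10.5 0;-0.3 0 0 0 0 -10.5 0;-0.3 0 0 0 0 -10.5 0;-0.3 0 0 0 0 0 -9;-0.3 0 0 0 0 0 -10;-0.3 0 0 0 0 0 0'; python3 q.py
python3 -m crank '-0.3 0 0 0 0 10 0;-0.3 0 0 0 0 10 0;-0.3 0 0 0 0 5 0;-0.3 0 0 0 0 2 0;-0.3 0 0 0 0 2 0;-0.3 0 0 0 0 2 0;-0.3 0 0 0 0 2 0;-0.3 0 0 0 0 2 0'; python3 q.py; python3 -m crank '-0.3 0 0 0 0 2 0;-0.3 0 0 0 0 2 0;-0.3 0 0 0 0 2 0;-0.3 0 0 0 0 2 0;-0.3 0 0 0 0 2 0;-0.3 0 0 0 0 2 0;-0.3 0 0 0 0 2 0;-0.3 0 0 0 0 2 0;-0.3 0 0 0 0 2 0;-0.3 0 0 0 0 2 0'; python3 q.py
```

```text
time_s: 57.12
ee_pos: [559.5, -34.4, 182.2]
ee_rot: [174.5, -8.6, 9.2]
force: [-0.4, -0.3, -0.5]
gripper_width: 59.1
gripper_force: 0.0
q [-2.6, 14.4, 102.7, -4.6, 53.5, 81.1] [559.5 -34.4 182.2] [174.5  -8.6   9.2]
time_s: 58.12
ee_pos: [559.4, -33.7, 182.7]
ee_rot: [172.8, -42.7, 13.3]
force: [0.9, 0.2, -0.4]
gripper_width: 59.3
gripper_force: 0.0
q [-9.4, 5.8, 128.6, 69.9, 8.9, 3.6] [559.4 -33.7 182.7] [172.8 -42.7  13.3]
time_s: 59.38
ee_pos: [559.4, -32.9, 182.6]
ee_rot: [169.2, -61.4, 18.1]
force: [-0.2, 0.4, 0.3]
gripper_width: 59.2
gripper_force: 0.0
q [-15.1, 11.5, 142.1, 149.2, 38.0, -80.9] [559.4 -32.9 182.6] [169.2 -61.4  18.1]
```

```bash
sed -i 's/print("turn"/print("q",np.round(s["qpos"]).tolist());print("turn"/' go.py; python3 go.py 559 -33 182 13 28
```

```text
q [-15.0, 12.0, 142.0, 149.0, 38.0, -81.0]
turn [  6.8 -33.5   0.5] shift [-0.7  0.   0.3] t 59.375 w 59.2
```

```bash
python3 -m crank '-0.3 0 0 0 0.4 -2 0;-0.3 0 0 0 0.4 -2 0;-0.3 0 0 0 0.4 -2 0;-0.3 0 0 0 0.4 -2 0;-0.3 0 0 0 0.4 -2 0;-0.3 0 0 0 0.4 -2 0;-0.3 0 0 0 0.4 -2 0;-0.3 0 0 0 0.4 -2 0;-0.3 0 0 0 0.4 -2 0;-0.3 0 0 0 0.4 -2 0';python3 -m crank '-0.3 0 0 0 0.4 -2 0;-0.3 0 0 0 0.4 -2 0;-0.3 0 0 0 0.4 -2 0;-0.3 0 0 0 0.4 -2 0;-0.3 0 0 0 0.4 -2 0;-0.3 0 0 0 0.4 -2 0;-0.3 0 0 0 0.4 -2 0;-0.3 0 0 0 0 0 0';python3 go.py 586.6 13.7 29 -8.2 -28
```

```text
time_s: 60.62
ee_pos: [559.2, -32.1, 182.4]
ee_rot: [176.5, -41.3, 14.1]
force: [-1.0, 0.7, -0.4]
gripper_width: 59.3
gripper_force: 0.0
time_s: 61.62
ee_pos: [559.6, -32.1, 182.5]
ee_rot: [179.6, -27.4, 13.6]
force: [-0.8, 0.4, 0.3]
gripper_width: 59.2
gripper_force: 0.0
q [-10.0, 9.0, 116.0, 20.0, 32.0, 51.0]
turn [  0.5 -54.8  22.4] shift [ 89.9 -49.1 126.1] t 61.625 w 59.2
```

```bash
python3 -m crank '-0.3 0 0 0 0 -7.8 3.2;-0.3 0 0 0 0 -7.8 3.2;-0.3 0 0 0 0 -7.8 3.2;-0.3 0 0 0 0 -7.8 3.2;-0.3 0 0 0 0 -7.8 3.2;-0.3 0 0 0 0 -7.8 3.2;-0.3 0 0 0 0 -7.8 3.2;-0.3 0 0 0 0 0 0'; python3 go.py 586.6 13.7 100 -8.2 -28;python3 go.py 586.6 13.7 29 -8.2 -28
```

```text
time_s: 62.62
ee_pos: [559.4, -32.1, 179.1]
ee_rot: [179.5, 27.9, -8.3]
force: [-0.7, -0.1, -1.1]
gripper_width: 59.1
gripper_force: 0.0
q [-5.0, 34.0, 76.0, 1.0, 98.0, 93.0]
turn [ 0.4 -0.1 -0.1] shift [ 55.1 -49.2  60.2] t 62.625 w 59.1
q [-5.0, 34.0, 76.0, 1.0, 98.0, 93.0]
turn [ 0.4 -0.1 -0.1] shift [ 88.5 -49.2 122.9] t 62.625 w 59.1
```

```bash
python3 -m crank '-0.3 18 -16.4 20 0 0 0;-0.3 18 -16.4 20 0 0 0;-0.3 19 -16.4 20 0 0 0;-0.3 7 0 13 0 0 0;-0.3 7 0 13.5 0 0 0;-0.3 5.5 0 10.5 0 0 0;-0.3 5.5 0 10.5 0 0 0;-0.3 0 0 0 0 0 0'; python3 go.py 586.6 13.7 29 -8.2 -28
```

```text
time_s: 63.62
ee_pos: [585.2, 11.8, 48.1]
ee_rot: [179.4, 27.9, -8.4]
force: [-0.9, -0.5, -0.7]
gripper_width: 59.5
gripper_force: 0.0
q [-1.0, 42.0, 80.0, 3.0, 85.0, 96.0]
turn [ 0.5 -0.1 -0.2] shift [10.  -2.1 16.4] t 63.625 w 59.5
```

```bash
python3 -m crank '-0.3 4 -1 7 0 0 0;-0.3 4 -1 7 0 0 0;-0.3 1.5 0 2.5 0 0 0;-0.3 0 0 0 0 0 0;0.3 0 0 0 0 0 0;0.3 0 0 0 0 0 0;0.3 0 0 0 0 0 0;0.3 0 0 0 0 0 0' 25; python3 q.py; python3 -m crank '0.3 -4 0 -8 0 0 0;0.3 -14 0 -26.5 0 0 0;0.3 -19 0 -35 0 0 0;0.3 -19 0 -35 0 0 0;0.3 0 0 0 0 0 0;0.3 0 0 0 0 0 0' 25; python3 go.py 560 10 160 10 25
```

```text
time_s: 64.62
ee_pos: [586.8, 13.8, 30.1]
ee_rot: [179.4, 27.7, -8.4]
force: [0.5, -0.1, 0.9]
gripper_width: 39.8
gripper_force: 24.9
q [-1.3, 43.2, 80.8, 2.7, 83.6, 96.0] [586.8  13.8  30.1] [179.4  27.7  -8.4]
time_s: 65.38
ee_pos: [585.5, 14.9, 147.7]
ee_rot: [179.4, 27.8, -8.4]
force: [0.1, 0.2, -1.9]
gripper_width: 39.6
gripper_force: 24.9
q [-1.0, 37.0, 74.0, 3.0, 96.0, 97.0]
turn [  0.1  52.5 -18.8] shift [-18.4   0.4 -22.1] t 65.375 w 39.6
```

```bash
python3 -m crank '0.3 0 0 -3 0 7.5 -2.7;0.3 0 0 -3 0 7.5 -2.7;0.3 0 0 -3 0 7.5 -2.7;0.3 0 0 -3 0 7.5 -2.7;0.3 0 0 -3 0 7.5 -2.7;0.3 0 0 -3 0 7.5 -2.7;0.3 0 0 -3 0 7.5 -2.7;0.3 0 0 0 0 2 0;0.3 0 0 0 0 2 0;0.3 0 0 0 0 2 0'; python3 -m crank '0.3 0 0 0 0 2 0;0.3 0 0 0 0 2 0;0.3 0 0 0 0 2 0;0.3 0 0 0 0 2 0;0.3 0 0 0 0 2 0;0.3 0 0 0 0 2 0;0.3 0 0 0 0 2 0;0.3 0 0 0 0 2 0;0.3 0 0 0 0 2 0;0.3 0 0 0 0 2 0'; python3 -m crank '0.3 0 0 0 0 3 0;0.3 0 0 0 0 3 0;0.3 0 0 0 0 3 0;0.3 0 0 0 0 3 0;0.3 0 0 0 0 0 0;0.3 0 0 0 0 0 0'; python3 go.py 549 10 120 3 62.2
```

```text
time_s: 66.62
ee_pos: [586.0, 14.2, 166.2]
ee_rot: [179.9, -30.9, 10.2]
force: [-0.1, 0.0, -1.7]
gripper_width: 39.7
gripper_force: 24.9
time_s: 67.88
ee_pos: [586.2, 15.0, 166.1]
ee_rot: [-179.9, -50.1, 10.2]
force: [-0.7, 0.1, -1.7]
gripper_width: 39.6
gripper_force: 24.9
time_s: 68.62
ee_pos: [587.4, 15.2, 167.7]
ee_rot: [-179.9, -62.2, 10.2]
force: [0.8, -0.2, -0.8]
gripper_width: 39.8
gripper_force: 24.9
q [-9.0, 16.0, 140.0, 153.0, 40.0, -78.0]
turn [-6.4 -0.   3.3] shift [-60.2   3.1 -12. ] t 68.625 w 39.8
```

```bash
python3 -m crank '0.3 -20 1 -4 0 0 0;0.3 -20 1 -4 0 0 0;0.3 -20 1 -4 0 0 0;0.3 0 0 0 -3.2 0 1.6;0.3 0 0 0 -3.2 0 1.7;0.3 0 0 0 0 0 0;0.3 0 0 0 0 0 0'; python3 go.py 549 10 62 3 62.2; python3 go.py 549 10 57 3 62.2
```

```text
time_s: 69.5
ee_pos: [550.8, 5.6, 121.3]
ee_rot: [180.0, -62.4, 3.2]
force: [-0.3, -0.0, -0.8]
gripper_width: 40.1
gripper_force: 24.9
q [-5.0, 22.0, 149.0, 171.0, 54.0, -89.0]
turn [-0.1 -0.2  0.1] shift [-53.2  -4.5  26.3] t 69.5 w 40.1
q [-5.0, 22.0, 149.0, 171.0, 54.0, -89.0]
turn [-0.1 -0.2  0.1] shift [-57.6  -4.5  28.6] t 69.5 w 40.1
```

```bash
python3 -m crank '0.3 0 0 0 0 -2 0;0.3 0 0 0 0 0 0'; python3 go.py 566 10 62 3 60.4
```

```text
time_s: 69.75
ee_pos: [551.1, 4.9, 122.2]
ee_rot: [179.9, -60.5, 3.1]
force: [0.1, -0.2, -1.1]
gripper_width: 40.2
gripper_force: 24.9
q [-5.0, 20.0, 148.0, 171.0, 49.0, -88.0]
turn [-0.  -0.1  0.1] shift [-44.8  -4.4  42.9] t 69.75 w 40.2
```

```bash
python3 -m crank '0.3 3.7 -2.2 6.6 0 0 0;0.3 3.7 -2.2 6.6 0 0 0;0.3 -13 0 7.4 0 0 0;0.3 -13 0 7.4 0 0 0;0.3 -13 0 7.4 0 0 0;0.3 -10 0 5.8 0 0 0;0.3 0 0 0 0 0 0;0.3 0 0 0 0 0 0'; python3 go.py 566 10 57 3 60.4
```

```text
time_s: 70.75
ee_pos: [565.7, 10.6, 64.6]
ee_rot: [180.0, -60.4, 3.1]
force: [0.2, 0.1, -1.3]
gripper_width: 40.0
gripper_force: 24.9
q [-3.0, 32.0, 149.0, 174.0, 61.0, -90.0]
turn [-0.   0.   0.1] shift [-6.5  0.7  4. ] t 70.75 w 40.0
```

```bash
python3 -m crank '0.3 -3.5 0 2 0 0 0;0.3 -1.3 0 0.8 0 0 0;0.3 0 0 0 0 0 0'; python3 -m crank '0.3 -1.3 0 0.8 0 0 0;0.3 0 0 0 0 0 0';  python3 -m crank '0.3 -1.3 0 0.8 0 0 0;0.3 0 0 0 0 0 0'; python3 q.py
```

```text
time_s: 71.12
ee_pos: [565.4, 10.5, 58.9]
ee_rot: [180.0, -60.4, 3.1]
force: [0.3, 0.5, -1.5]
gripper_width: 40.0
gripper_force: 24.9
time_s: 71.38
ee_pos: [565.4, 10.5, 57.2]
ee_rot: [180.0, -60.3, 3.1]
force: [0.1, 1.4, -2.6]
gripper_width: 40.1
gripper_force: 24.9
time_s: 71.62
ee_pos: [565.6, 10.6, 56.0]
ee_rot: [180.0, -60.4, 3.1]
force: [-0.3, 1.0, 0.7]
gripper_width: 39.8
gripper_force: 25.0
q [-3.2, 33.9, 149.0, 173.9, 63.3, -90.4] [565.6  10.6  56. ] [180.  -60.4   3.1]
```

```bash
python3 -m crank '0.3 -0.9 0 0.5 0 0 0;0.3 0 0 0 0 0 0' 6; python3 -m crank '-0.25 0 0 0 0 0 0;-0.25 0 0 0 0 0 0;-0.25 0 0 0 0 0 0;-0.25 8 0 -4.5 0 0 0;-0.25 26 0 -15 0 0 0;-0.25 35 0 -20 0 0 0;-0.25 35 0 -20 0 0 0;-0.25 0 0 0 0 0 0'; python3 q.py
python3 - <<'E'
from h import *
c,im=snap("top","t3.png")
for o in ["bottle1_center"]:
    print([(np.round(d["point"]).tolist(),round(d["p"],2)) for d in models.search_frame(o,"scene")])
sc,im2=snap("scene","s3.png")
a=cv2.resize(im[180:325,290:500],None,fx=2.6,fy=2.6); b=cv2.resize(im2[170:310,210:430],None,fx=1.8,fy=1.6)
w=max(a.shape[1],b.shape[1]); P=lambda x:cv2.copyMakeBorder(x,0,0,0,w-x.shape[1],0)
cv2.imwrite("pics/c3.png",np.vstack([P(a),P(b)])[:600])
E
```

```text
time_s: 71.88
ee_pos: [565.8, 10.7, 55.9]
ee_rot: [180.0, -60.5, 3.1]
force: [-2.2, 0.7, 5.5]
gripper_width: 40.1
gripper_force: 6.0
time_s: 72.88
ee_pos: [566.4, 10.5, 179.3]
ee_rot: [179.8, -60.9, 3.2]
force: [0.5, 0.6, -0.7]
gripper_width: 56.8
gripper_force: 0.0
q [-3.2, 11.3, 141.7, 170.3, 34.2, -85.1] [566.4  10.5 179.3] [179.8 -60.9   3.2]
[([617.0, -333.0, 42.0], 0.96)]
```

View pics/c3.png

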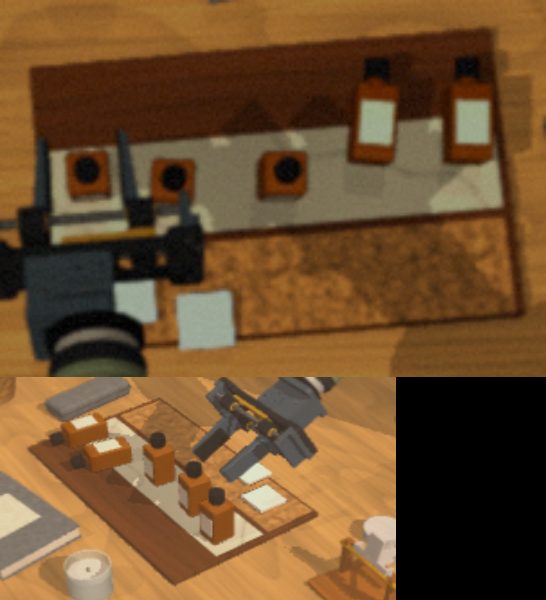

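```bash
python3 - <<'E'
from co import *
c=cam("top"); im=cv2.imread("pics/t3.png")
for z in (10,20): coasters(c,im,z=z,thr=110)
E
python3 go.py 566 10 182 13 28
```

```text
coaster (348,149) 59x58 ang -1.2
coaster (430,-95) 52x53 ang 2.4
coaster (349,147) 59x58 ang -1.2
coaster (430,-95) 51x53 ang 2.4
q [-3.0, 12.0, 142.0, 170.0, 34.0, -85.0]
turn [  7.  -32.1  -7.2] shift [ 5.2  0.9 -6.9] t 73.025 w 56.9
```

```bash
python3 go.py 600 -262 195 3.2 60.9
```

```text
q [-3.0, 12.0, 142.0, 170.0, 34.0, -85.0]
turn [ 0.1  0.7 -0.1] shift [ 28.7 274.1   7.2] t 73.025 w 56.9
```

```bash
python3 -m crank '-0.3 4.8 45.7 1.2 0 0 0;-0.3 4.8 45.7 1.2 0 0 0;-0.3 4.8 45.7 1.2 0 0 0;-0.3 4.8 45.7 1.2 0 0 0;-0.3 4.8 45.7 1.2 0 0 0;-0.3 4.8 45.7 1.2 0 0 0;-0.3 0 0 0 0 0 0'; python3 go.py 615.3 -261.3 110 -9.1 -28
```

```text
time_s: 73.9
ee_pos: [600.6, -265.5, 193.9]
ee_rot: [-179.8, -60.2, 2.7]
force: [-0.5, 0.4, 0.6]
gripper_width: 59.3
gripper_force: 0.0
q [-43.0, 19.0, 124.0, 106.0, 40.0, -47.0]
turn [ -3.8 -87.9  12.7] shift [51.6 -6.5 67.6] t 73.9 w 59.3
```

```bash
python3 -m crank '-0.3 0 0 0 -0.2 -4.9 0.7;-0.3 0 0 0 -0.2 -4.9 0.7;-0.3 0 0 0 -0.2 -4.9 0.7;-0.3 0 0 0 -0.2 -4.9 0.7;-0.3 0 0 0 -0.2 -4.9 0.7;-0.3 0 0 0 -0.2 -4.9 0.7;-0.3 0 0 0 -0.2 -4.9 0.7;-0.3 0 0 0 -0.2 -4.9 0.7;-0.3 0 0 0 -0.2 -4.9 0.7'; python3 -m crank '-0.3 0 0 0 -0.2 -4.9 0.7;-0.3 0 0 0 -0.2 -4.9 0.7;-0.3 0 0 0 -0.2 -4.9 0.7;-0.3 0 0 0 -0.2 -4.9 0.7;-0.3 0 0 0 -0.2 -4.9 0.7;-0.3 0 0 0 -0.2 -4.9 0.7;-0.3 0 0 0 -0.2 -4.9 0.7;-0.3 0 0 0 -0.2 -4.9 0.7;-0.3 0 0 0 -0.2 -4.9 0.7;-0.3 0 0 0 0 0 0'; python3 go.py 615.3 -261.3 60 -9.1 -28
python3 - <<'E'
from h import *
snap("wrist","w12.png")
E
```

```text
time_s: 75.03
ee_pos: [599.0, -259.6, 193.1]
ee_rot: [-177.2, -15.9, -3.4]
force: [0.6, 0.5, 0.8]
gripper_width: 58.8
gripper_force: 0.0
time_s: 76.28
ee_pos: [600.4, -260.1, 191.8]
ee_rot: [-179.7, 28.2, -8.4]
force: [0.2, -0.4, -0.2]
gripper_width: 59.4
gripper_force: 0.0
q [-22.0, 42.0, 58.0, -6.0, 107.0, 77.0]
turn [0.  0.2 0.6] shift [ 75.1  -1.1 109.4] t 76.275 w 59.4
```

```bash
python3 -m crank '-0.3 19 0 27 0 0 0.6;-0.3 19 0 27 0 0 0;-0.3 19 -0.5 28 0 0 0;-0.3 18 -0.5 27.4 0 0 0;-0.3 7 0 13 0 0 0;-0.3 0 0 0 0 0 0'; python3 go.py 615.3 -261.3 29.5 -9.1 -28
```

```text
time_s: 77.08
ee_pos: [614.7, -263.1, 49.0]
ee_rot: [179.8, 28.0, -9.3]
force: [0.9, -0.7, 0.4]
gripper_width: 59.4
gripper_force: 0.0
q [-21.0, 49.0, 65.0, -6.0, 93.0, 79.0]
turn [ 0.1 -0.  -0.2] shift [ 9.4 -1.8 17.1] t 77.075 w 59.4
```

```bash
python3 -m crank '-0.3 4 -1 7 0 0 0;-0.3 4 -0.5 7 0 0 0;-0.3 1.4 0 2.5 0 0 0;-0.3 0 0 0 0 0 0;0.3 0 0 0 0 0 0;0.3 0 0 0 0 0 0;0.3 0 0 0 0 0 0;0.3 0 0 0 0 0 0' 25; python3 q.py; python3 -m crank '0.3 -4 0 -8 0 0 0;0.3 -14 0 -26.5 0 0 0;0.3 -19 0 -35 0 0 0;0.3 -19 0 -35 0 0 0;0.3 -14 0 -26.5 0 0 0;0.3 0 0 0 0 0 0;0.3 0 0 0 0 0 0' 25; python3 go.py 565 -262 170 3 62
```

```text
time_s: 78.08
ee_pos: [616.7, -262.0, 30.7]
ee_rot: [179.8, 27.8, -9.3]
force: [0.6, 0.8, 0.8]
gripper_width: 40.2
gripper_force: 25.0
q [-21.2, 49.9, 65.8, -5.7, 91.6, 79.3] [ 616.7 -262.    30.7] [179.8  27.8  -9.3]
time_s: 78.95
ee_pos: [615.3, -261.4, 177.6]
ee_rot: [179.8, 27.9, -9.3]
force: [-0.1, 0.8, -1.4]
gripper_width: 39.7
gripper_force: 25.0
q [-21.0, 44.0, 56.0, -6.0, 107.0, 78.0]
turn [  4.1  89.6 -12.9] shift [-30.3  -2.  -40.8] t 78.95 w 39.7
```

```bash
python3 -m crank '0.3 0 0 0 0.2 5 -0.7;0.3 0 0 0 0.2 5 -0.7;0.3 0 0 0 0.2 5 -0.7;0.3 0 0 0 0.2 5 -0.7;0.3 0 0 0 0.2 5 -0.7;0.3 0 0 0 0.2 5 -0.7;0.3 0 0 0 0.2 5 -0.7;0.3 0 0 0 0.2 5 -0.7;0.3 0 0 0 0.2 5 -0.7'; python3 -m crank '0.3 0 0 0 0.2 5 -0.7;0.3 0 0 0 0.2 5 -0.7;0.3 0 0 0 0.2 5 -0.7;0.3 0 0 0 0.2 5 -0.7;0.3 0 0 0 0.2 5 -0.7;0.3 0 0 0 0.2 5 -0.7;0.3 0 0 0 0.2 5 -0.7;0.3 0 0 0 0.2 5 -0.7;0.3 0 0 0 0.2 5 -0.7;0.3 0 0 0 0 0 0'; python3 go.py 567 -262 100 3 62.1;python3 go.py 567 -262 60 3 62.1
```

```text
time_s: 80.08
ee_pos: [614.2, -260.8, 176.5]
ee_rot: [-177.7, -17.2, -3.9]
force: [0.8, 0.6, -1.6]
gripper_width: 39.6
gripper_force: 25.0
time_s: 81.32
ee_pos: [613.9, -258.8, 174.1]
ee_rot: [-179.4, -60.4, 2.1]
force: [-0.7, 1.0, -2.4]
gripper_width: 39.8
gripper_force: 25.0
q [-41.0, 21.0, 124.0, 112.0, 40.0, -52.0]
turn [ 0.2  1.7 -0.5] shift [-87.5   0.7  -6.8] t 81.325 w 39.8
q [-41.0, 21.0, 124.0, 112.0, 40.0, -52.0]
turn [ 0.2  1.7 -0.5] shift [-122.8    0.7   11.9] t 81.325 w 39.8
```

```bash
python3 -m crank '0.3 -22 0 -1.7 0.2 1.7 -0.5;0.3 -22 0 -1.7 0 0 0;0.3 -22 0 -1.7 0 0 0;0.3 -21.5 0.5 -1.7 0 0 0;0.3 -15 0 8 0 0 0;0.3 -10 0 5.3 0 0 0;0.3 -5 0 2.7 0 0 0;0.3 -2 0 1 0 0 0;0.3 0 0 0 0 0 0'; python3 go.py 567 -262 57 3 62.1
```

```text
time_s: 82.45
ee_pos: [569.9, -263.1, 68.5]
ee_rot: [179.2, -62.6, 3.9]
force: [0.2, -0.2, -1.1]
gripper_width: 39.7
gripper_force: 25.0
q [-46.0, 34.0, 134.0, 125.0, 55.0, -79.0]
turn [ 0.1 -0.5  0.4] shift [-11.5  -1.3   2.9] t 82.45 w 39.7
```

```bash
python3 -m crank '0.3 -4 0 2 0.1 -0.5 0.4;0.3 -3.5 -0.5 1.9 0 0 0;0.3 0 0 0 0 0 0'; python3 -m crank '0.3 -1.3 0 0.7 0 0 0;0.3 0 0 0 0 0 0;0.3 0 0 0 0 0 0';  python3 -m crank '0.3 -1.3 0 0.7 0 0 0;0.3 0 0 0 0 0 0;0.3 0 0 0 0 0 0'; python3 q.py
```

```text
time_s: 82.82
ee_pos: [569.6, -262.6, 59.5]
ee_rot: [-179.9, -62.0, 2.9]
force: [0.1, -0.2, -2.6]
gripper_width: 39.9
gripper_force: 25.0
time_s: 83.2
ee_pos: [569.7, -262.7, 58.4]
ee_rot: [-179.9, -62.1, 3.0]
force: [-1.2, 0.7, -1.7]
gripper_width: 40.0
gripper_force: 25.0
time_s: 83.58
ee_pos: [570.0, -262.8, 57.7]
ee_rot: [-180.0, -62.2, 3.0]
force: [-2.7, 0.9, 5.1]
gripper_width: 39.8
gripper_force: 25.0
q [-46.1, 35.3, 133.7, 125.6, 55.4, -79.9] [ 570.  -262.8   57.7] [-180.   -62.2    3. ]
```

```bash
python3 -m crank '0.3 0 0 0 0 0 0;0.3 0 0 0 0 0 0' 6; python3 -m crank '-0.3 0 0 0 0 0 0;-0.3 0 0 0 0 0 0;-0.3 0 0 0 0 0 0;-0.3 9 0 -4.7 0 0 0;-0.3 26 0 -14 0 0 0;-0.3 40 0 -21 0 0 0;-0.3 40 0 -21 0 0 0;-0.3 0 0 0 0 0 0'; python3 go.py 605 -348 195 3 62; python3 go.py 612.9 -348.6 110 -0.5 -28
```

```text
time_s: 83.82
ee_pos: [570.0, -262.8, 57.7]
ee_rot: [180.0, -62.2, 3.0]
force: [-2.9, 0.6, 5.6]
gripper_width: 39.7
gripper_force: 6.0
time_s: 84.82
ee_pos: [570.9, -263.5, 192.2]
ee_rot: [179.2, -62.4, 3.7]
force: [0.1, -0.2, 0.0]
gripper_width: 59.6
gripper_force: 0.0
q [-46.0, 18.0, 128.0, 109.0, 45.0, -54.0]
turn [ 0.2 -0.4  0.3] shift [16.4 86.1 24.9] t 84.825 w 59.6
q [-46.0, 18.0, 128.0, 109.0, 45.0, -54.0]
turn [ -0.8 -90.4   3.9] shift [76.4 84.7 52.5] t 84.825 w 59.6
```

```bash
python3 -m crank '-0.3 8 43 12 0 0 0;-0.3 8 43 12 0 0 0;-0.3 0 0 0 0 -5 0.2;-0.3 0 0 0 0 -5 0.2;-0.3 0 0 0 0 -5 0.2;-0.3 0 0 0 0 -5 0.2;-0.3 0 0 0 0 -5 0.2;-0.3 0 0 0 0 -5 0.2;-0.3 0 0 0 0 -5 0.2;-0.3 0 0 0 0 -5 0.2'; python3 -m crank '-0.3 0 0 0 0 -5 0.2;-0.3 0 0 0 0 -5 0.2;-0.3 0 0 0 0 -5 0.2;-0.3 0 0 0 0 -5 0.2;-0.3 0 0 0 0 -5 0.2;-0.3 0 0 0 0 -5 0.2;-0.3 0 0 0 0 -5 0.2;-0.3 0 0 0 0 -5 0.2;-0.3 0 0 0 0 -5 0.2;-0.3 0 0 0 0 -5 0.2';python3 -m crank '-0.3 0 0 0 0 0 0'; python3 go.py 612.9 -348.6 60 -0.5 -28;python3 - <<'E'
from h import *
c,im=snap("top","t4.png")
print([(np.round(d["point"]).tolist(),round(d["p"],2)) for d in models.search_frame("bottle1_center","top")])
E
```

```text
time_s: 86.08
ee_pos: [602.4, -346.7, 188.7]
ee_rot: [-178.8, -21.8, 1.4]
force: [0.4, 0.3, -0.0]
gripper_width: 59.1
gripper_force: 0.0
time_s: 87.32
ee_pos: [602.8, -346.8, 188.7]
ee_rot: [-178.8, 28.3, 0.5]
force: [0.1, -0.8, -0.4]
gripper_width: 59.5
gripper_force: 0.0
time_s: 87.45
ee_pos: [603.6, -346.4, 186.4]
ee_rot: [-178.7, 28.2, 0.6]
force: [-0.0, -0.3, -0.4]
gripper_width: 59.3
gripper_force: 0.0
q [-26.0, 46.0, 52.0, -11.0, 108.0, 63.0]
turn [-0.8  0.2  1. ] shift [ 67.6   2.1 107.3] t 87.45 w 59.3
[([555.0, -161.0, 89.0], 0.72)]
```

```bash
python3 -m crank '-0.3 17 0.5 27 -0.8 0.2 1;-0.3 17 0.5 27 0 0 0;-0.3 17 0.5 27 0 0 0;-0.3 16.5 0.6 26.3 0 0 0;-0.3 5 0 10 0 0 0;-0.3 0 0 0 0 0 0'; python3 go.py 612.9 -348.6 29.5 -0.5 -28
```

```text
time_s: 88.3
ee_pos: [611.9, -349.3, 52.5]
ee_rot: [179.8, 27.8, -0.7]
force: [-0.4, -0.0, -0.5]
gripper_width: 59.0
gripper_force: 0.0
q [-25.0, 51.0, 60.0, -11.0, 94.0, 67.0]
turn [ 0.1 -0.2 -0.2] shift [11.7 -0.7 19.8] t 88.3 w 59.0
```

```bash
python3 -m crank '-0.3 5 -0.5 8.5 0 0 0;-0.3 5 0 8.5 0 0 0;-0.3 1.4 0 2.5 0 0 0;-0.3 0 0 0 0 0 0;0.3 0 0 0 0 0 0;0.3 0 0 0 0 0 0;0.3 0 0 0 0 0 0;0.3 0 0 0 0 0 0' 25; python3 q.py; python3 -m crank '0.3 -4 0 -8 0 0 0;0.3 -14 0 -26.5 0 0 0;0.3 -19 0 -35 0 0 0;0.3 -19 0 -35 0 0 0;0.3 -14 0 -26.5 0 0 0;0.3 0 0 0 0 0 0;0.3 0 0 0 0 0 0' 25; python3 go.py 571 -346 120 3 62
```

```text
time_s: 89.3
ee_pos: [613.5, -348.7, 29.9]
ee_rot: [179.8, 27.8, -0.7]
force: [0.6, 0.7, 1.2]
gripper_width: 39.9
gripper_force: 25.0
q [-25.3, 52.1, 61.0, -11.4, 92.4, 67.4] [ 613.5 -348.7   29.9] [179.8  27.8  -0.7]
time_s: 90.18
ee_pos: [612.2, -348.0, 176.6]
ee_rot: [179.8, 27.9, -0.7]
force: [0.1, -0.3, -1.9]
gripper_width: 40.1
gripper_force: 25.0
q [-25.0, 47.0, 51.0, -12.0, 107.0, 64.0]
turn [ 1.3 89.9 -3.8] shift [-69.2  -4.1  -9.7] t 90.175 w 40.1
```

```bash
python3 -m crank '0.3 0 0 0 0.1 5 -0.2;0.3 0 0 0 0.1 5 -0.2;0.3 0 0 0 0.1 5 -0.2;0.3 0 0 0 0.1 5 -0.2;0.3 0 0 0 0.1 5 -0.2;0.3 0 0 0 0.1 5 -0.2;0.3 0 0 0 0.1 5 -0.2;0.3 0 0 0 0.1 5 -0.2;0.3 0 0 0 0.1 5 -0.2'; python3 -m crank '0.3 0 0 0 0.1 5 -0.2;0.3 0 0 0 0.1 5 -0.2;0.3 0 0 0 0.1 5 -0.2;0.3 0 0 0 0.1 5 -0.2;0.3 0 0 0 0.1 5 -0.2;0.3 0 0 0 0.1 5 -0.2;0.3 0 0 0 0.1 5 -0.2;0.3 0 0 0 0.1 5 -0.2;0.3 0 0 0 0.1 5 -0.2;0.3 0 0 0 0 0 0'; python3 go.py 571 -346 100 3 62.1;python3 go.py 571 -346 64 3 62.1
```

```text
time_s: 91.3
ee_pos: [611.1, -347.4, 175.4]
ee_rot: [-179.0, -17.1, 0.8]
force: [0.4, 0.3, -2.6]
gripper_width: 40.2
gripper_force: 25.0
time_s: 92.55
ee_pos: [610.6, -347.3, 173.5]
ee_rot: [-178.4, -61.8, 1.5]
force: [0.8, 0.8, -1.7]
gripper_width: 39.8
gripper_force: 25.0
q [-50.0, 26.0, 117.0, 101.0, 46.0, -47.0]
turn [-0.3  0.3 -0.7] shift [-83.4  -3.4  -0.4] t 92.55 w 39.8
q [-50.0, 26.0, 117.0, 101.0, 46.0, -47.0]
turn [-0.3  0.3 -0.7] shift [-115.2   -3.4   16.4] t 92.55 w 39.8
```

```bash
python3 -m crank '0.3 -21 -1 0 -0.3 0.3 -0.7;0.3 -21 -1 0 0 0 0;0.3 -21 -1 0 0 0 0;0.3 -20.5 -0.5 0 0 0 0;0.3 -15 0 8 0 0 0;0.3 -10 0 5.3 0 0 0;0.3 -5 0 2.7 0 0 0;0.3 0 0 0 0 0 0;0.3 0 0 0 0 0 0'; python3 go.py 571 -346 58.5 3 62.1
```

```text
time_s: 93.68
ee_pos: [574.5, -347.2, 70.7]
ee_rot: [179.1, -62.6, 3.8]
force: [0.1, -0.4, -2.3]
gripper_width: 40.1
gripper_force: 25.0
q [-53.0, 36.0, 125.0, 113.0, 53.0, -70.0]
turn [ 0.1 -0.5  0.4] shift [-12.4  -1.4   2.6] t 93.675 w 40.1
```

```bash
python3 -m crank '0.3 -5 -0.7 2.3 0.1 -0.5 0.4;0.3 -4.4 -0.7 2.3 0 0 0;0.3 0 0 0 0 0 0'; python3 -m crank '0.3 -1.3 0 0.7 0 0 0;0.3 0 0 0 0 0 0;0.3 0 0 0 0 0 0';  python3 -m crank '0.3 -1.1 0 0.6 0 0 0;0.3 0 0 0 0 0 0;0.3 0 0 0 0 0 0'; python3 q.py
```

```text
time_s: 94.05
ee_pos: [573.7, -345.5, 59.0]
ee_rot: [-179.8, -62.0, 2.8]
force: [0.5, -0.3, -1.4]
gripper_width: 39.8
gripper_force: 25.0
time_s: 94.42
ee_pos: [573.9, -345.8, 58.2]
ee_rot: [-179.9, -62.0, 2.9]
force: [-0.3, -0.1, -1.6]
gripper_width: 39.6
gripper_force: 25.0
time_s: 94.8
ee_pos: [573.9, -345.8, 56.8]
ee_rot: [-179.9, -62.0, 2.9]
force: [-0.6, -0.4, -1.8]
gripper_width: 40.0
gripper_force: 25.0
q [-52.9, 36.9, 125.0, 114.1, 53.2, -71.3] [ 573.9 -345.8   56.8] [-179.9  -62.     2.9]
```

```bash
python3 -m crank '0.3 -1.1 0 0.6 0 0 0;0.3 0 0 0 0 0 0;0.3 0 0 0 0 0 0'; python3 -m crank '0.3 -0.9 0 0.5 0 0 0;0.3 0 0 0 0 0 0;0.3 0 0 0 0 0 0' 8; python3 q.py
```

```text
time_s: 95.18
ee_pos: [573.9, -345.8, 55.6]
ee_rot: [-179.9, -62.0, 2.9]
force: [0.5, 1.4, -2.8]
gripper_width: 40.2
gripper_force: 25.0
time_s: 95.55
ee_pos: [574.3, -345.8, 55.5]
ee_rot: [-180.0, -62.2, 2.9]
force: [-2.1, 1.3, 5.0]
gripper_width: 40.1
gripper_force: 8.0
q [-52.9, 37.2, 125.0, 114.3, 53.4, -71.6] [ 574.3 -345.8   55.5] [-180.   -62.2    2.9]
```

```bash
python3 -m crank '-0.3 0 0 0 0 0 0;-0.3 0 0 0 0 0 0;-0.3 0 0 0 0 0 0;-0.3 9 0 -4.7 0 0 0;-0.3 26 0 -14 0 0 0;-0.3 40 0 -21 0 0 0;-0.3 40 0 -21 0 0 0;-0.3 0 0 0 0 0 0'; python3 -m crank '-0.3 0 0 0 0 -5 0.2;-0.3 0 0 0 0 -5 0.2;-0.3 0 0 0 0 -5 0.2;-0.3 0 0 0 0 -5 0.2;-0.3 0 0 0 0 -5 0.2;-0.3 0 0 0 0 -5 0.2;-0.3 0 0 0 0 -5 0.2;-0.3 0 0 0 0 -5 0.2;-0.3 0 0 0 0 -5 0.2;-0.3 0 0 0 0 -5 0.2'; python3 -m crank '-0.3 0 0 0 0 -6 0;-0.3 0 0 0 0 -6 0;-0.3 0 0 0 0 0 0'; python3 go.py 400 -165 390 3 0
```

```text
time_s: 96.55
ee_pos: [575.2, -346.8, 190.0]
ee_rot: [179.2, -62.4, 3.7]
force: [-0.1, -0.5, 0.1]
gripper_width: 59.1
gripper_force: 0.0
time_s: 97.8
ee_pos: [573.6, -345.4, 183.7]
ee_rot: [-178.7, -11.8, 1.1]
force: [0.3, 0.7, -1.1]
gripper_width: 59.2
gripper_force: 0.0
time_s: 98.18
ee_pos: [575.3, -345.2, 183.0]
ee_rot: [-178.7, 0.0, 1.5]
force: [0.9, -0.2, -0.3]
gripper_width: 59.4
gripper_force: 0.0
q [-32.0, 29.0, 79.0, 1.0, 73.0, 56.0]
turn [-1.3  0.  -1.5] shift [-165.6 -189.1 -207. ] t 98.175 w 59.4
```

Now the overview position (same as earlier) to see coasters and bottles.

```bash
python3 -m crank '-0.3 0 0 -40 -1.3 0 -1.5;-0.3 -27 -31 -30 0 0 0;-0.3 -27 -31 -30 0 0 0;-0.3 -27 -31 -30 0 0 0;-0.3 -27 -31 -30 0 0 0;-0.3 -27 -31 -25 0 0 0;-0.3 -27 -31 -22 0 0 0;-0.3 0 0 0 0 0 0;-0.3 0 0 0 0 0 0'
python3 - <<'E'
from co import *
c,im=snap("wrist","w13.png"); coasters(c,im,z=20,thr=110); c2,im2=snap("top","t5.png"); coasters(c2,im2,z=20,thr=110)
a=cv2.resize(im[0:260,100:540],(600,354)); b=cv2.resize(im2[180:325,205:500],(500,246))
cv2.imwrite("pics/c13.png",np.vstack([a,cv2.copyMakeBorder(b,0,0,0,100,0)]))
E
python3 q.py
```

```text
time_s: 99.3
ee_pos: [402.5, -169.0, 390.4]
ee_rot: [179.9, -0.0, 2.9]
force: [-0.1, -0.2, -0.2]
gripper_width: 59.4
gripper_force: 0.0
coaster (427,-94) 51x53 ang 2.8
coaster (452,-23) 51x52 ang 2.8
coaster (349,147) 59x58 ang -1.4
coaster (430,-94) 51x51 ang 2.7
coaster (455,-22) 51x53 ang 2.4
q [-24.2, 1.9, 87.0, -0.1, 91.1, 62.9] [ 403.  -169.3  389.8] [1.8e+02 1.0e-01 2.9e+00]
```

View pics/c13.png

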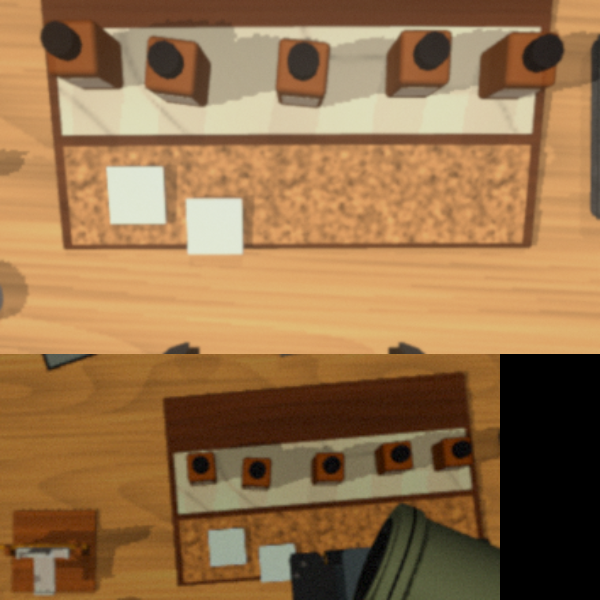

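```bash
python3 go.py 366 -96 60 3; python3 -m crank '1 -8 -18 40 0 0 0;1 -8 -18 60 0 0 0;1 -8 -18 60 0 0 0;1 -8 -18 60 0 0 0;1 -2 0 60 0 0 0;1 0 0 50 0 0 0;1 0 0 0 0 0 0;1 0 0 0 0 0 0' 20; python3 go.py 366 -96 24.5 3; python3 go.py 413 -93.5 24.5 3
```

```text
q [-24.0, 2.0, 87.0, -0.0, 91.0, 63.0]
turn [ 0.   0.1 -0.1] shift [-33.1 -75.2 329.8] t 99.4 w 59.5
time_s: 100.4
ee_pos: [367.2, -100.3, 63.7]
ee_rot: [179.9, -0.1, 2.9]
force: [0.0, 0.1, 0.3]
gripper_width: 0.4
gripper_force: 0.0
q [-17.0, 12.0, 127.0, -0.0, 41.0, 70.0]
turn [ 0.1 -0.1 -0.1] shift [-0.9 -4.4 39.2] t 100.4 w 0.4
q [-17.0, 12.0, 127.0, -0.0, 41.0, 70.0]
turn [ 0.1 -0.1 -0.1] shift [46.1 -4.4 39.2] t 100.4 w 0.4
```

```bash
python3 -m crank '1 0 -2.2 19 0 0 0;1 0 -2.2 19 0 0 0;1 0 0 1 0 0 0;1 8 0 0 0 0 0;1 6 0 0 0 0 0;1 5 0 0 0 0 0;1 5 0 0 0 0 0;1 5 0 0 0 0 0;1 5 0 0 0 0 0;1 4 0 0 0 0 0'; python3 -m crank '1 4 0 0 0 0 0;1 4 0 0 0 0 0;1 0 0 0 0 0 0;1 -10 0 0 0 0 0;1 -20 0 -10 0 0 0;1 0 0 -60 0 0 0;1 0 0 -60 0 0 0;1 0 0 -60 0 0 0;1 0 0 -60 0 0 0;1 0 0 0 0 0 0'
python3 - <<'E'
from co import *
c,im=snap("wrist","w14.png"); coasters(c,im,z=20,thr=110); c,im=snap("top","t6.png"); coasters(c,im,z=20,thr=110)
E
```

```text
time_s: 101.65
ee_pos: [404.1, -93.5, 23.8]
ee_rot: [179.9, -0.0, 2.9]
force: [-1.1, 0.3, -0.0]
gripper_width: 0.5
gripper_force: 0.2
time_s: 102.9
ee_pos: [383.1, -94.8, 278.1]
ee_rot: [179.7, -0.6, 2.9]
force: [-1.0, -0.3, -0.2]
gripper_width: 0.3
gripper_force: 0.0
coaster (455,-92) 51x52 ang 2.9
coaster (452,-22) 51x52 ang 2.8
coaster (349,147) 59x58 ang -1.4
coaster (455,-22) 51x53 ang 2.4
coaster (458,-92) 51x52 ang 2.6
```

```bash
python3 -m crank '0.3 4 -48 9 0 0 0;0.3 4 -48 9 0 0 0;0.3 4 -48 9 0 0 0;0.3 4 -48 9 0 0 0;0.3 4 -48 9 0 0 0;0.3 4 -48 9 0 0 0;0.3 4 -48 9 0 0 0;0.3 4 -48 9 0 0 0;0.3 4 -48 9 0 0 0'; python3 -m crank '0.3 0 0 0 0 0 -10.7;0.3 0 0 0 0 0 -10.7;0.3 0 0 0 0 0 -10.7;0.3 0 0 0 0 0 -10.7;0.3 0 0 0 0 0 -10.7;0.3 0 0 0 0 0 -10.7;0.3 0 0 0 0 0 -10.7;0.3 0 0 0 0 0 -10.7;0.3 0 0 0 0 0 0;0.3 0 0 0 0 0 0'; python3 go.py 396.5 338 125 88.8
```

```text
time_s: 104.12
ee_pos: [394.2, 339.3, 189.3]
ee_rot: [179.7, 0.2, 2.9]
force: [1.2, -0.7, -0.7]
gripper_width: 31.9
gripper_force: 0.0
time_s: 105.38
ee_pos: [395.1, 338.4, 190.9]
ee_rot: [-179.9, 0.2, 88.3]
force: [0.2, 0.6, -0.3]
gripper_width: 31.8
gripper_force: 0.0
q [39.0, 15.0, 100.0, -0.0, 66.0, 41.0]
turn [-0.1  0.2 -0.5] shift [-0.4  1.4 65.9] t 105.375 w 31.8
```

```bash
python3 -m crank '0.3 0 1.4 30 0 0 -0.5;0.3 0 0 30 0 0 0;0.3 0 0 6 0 0 0;0.65 0 0 0 0 0 0;0.65 0 0 0 0 0 0;0.65 0 0 0 0 0 0' 5
python3 -m crank '0.65 0 4.6 -4.6 0 0 0;0.65 0 4.7 -4.7 0 0 0;0.65 0 5.3 -3.8 0 0 0;0.65 0 5.4 -3.7 0 0 0;0.65 0 5.9 -2.8 0 0 0;0.65 0 5.9 -2.7 0 0 0;0.65 0 6.3 -1.7 0 0 0;0.65 0 6.4 -1.7 0 0 0;0.65 0 6.5 -0.6 0 0 0;0.65 0 6.5 -0.5 0 0 0'
python3 -m crank '0.65 0 6.5 0.6 0 0 0;0.65 0 6.5 0.5 0 0 0;0.65 0 6.3 1.7 0 0 0;0.65 0 6.4 1.7 0 0 0;0.65 0 5.9 2.8 0 0 0;0.65 0 5.9 2.7 0 0 0;0.65 0 5.3 3.8 0 0 0;0.65 0 5.4 3.7 0 0 0;0.65 0 4.6 4.6 0 0 0;0.65 0 4.7 4.7 0 0 0'
python3 -m crank '0.65 0 1 1 0 0 0;0.65 0 0 0 0 0 0;0.3 0 0 0 0 0 0;0.3 0 0 0 0 0 0;0.3 0 0 -35 0 0 0;0.3 0 0 -50 0 0 0;0.3 0 0 -50 0 0 0;0.3 0 0 -50 0 0 0;0.3 0 0 -50 0 0 0;0.3 0 0 0 0 0 0'
python3 - <<'E'
from co import *
c,im=snap("wrist","w15.png"); c,im=snap("top","t7.png"); coasters(c,im,z=20,thr=110)
for o in ["tray_handle","coaster1_center","bottle1_center"]: print([(np.round(d["point"]).tolist(),round(d["p"],2)) for d in models.search_frame(o,"top")])
# brass bar compare with start / tipped picture near handle
ref=cv2.imread("pics/top0.png").astype(int); tip=cv2.imread("pics/t3.png").astype(int)
y,x=slice(255,325),slice(205,265)
print("diff to level",np.abs(im[y,x].astype(int)-ref[y,x]).mean(),"diff to tipped",np.abs(im[y,x].astype(int)-tip[y,x]).mean())
s=slice(185,320); 
b=[np.abs(im[185:270,310:480].astype(int)-cv2.imread("pics/t5.png")[185:270,310:480].astype(int)).mean()]; print("bottles vs t5",b)
E
```

```text
time_s: 106.12
ee_pos: [397.7, 339.2, 127.1]
ee_rot: [179.9, 0.0, 89.0]
force: [-0.8, 0.6, 0.1]
gripper_width: 16.2
gripper_force: 0.0
time_s: 107.38
ee_pos: [455.2, 337.8, 152.9]
ee_rot: [179.9, 0.1, 89.0]
force: [-1.1, -1.1, 0.1]
gripper_width: 15.7
gripper_force: 0.3
time_s: 108.62
ee_pos: [512.5, 336.8, 125.9]
ee_rot: [180.0, 0.1, 89.0]
force: [0.0, 0.0, 0.7]
gripper_width: 16.4
gripper_force: 0.1
time_s: 109.88
ee_pos: [514.1, 337.9, 365.4]
ee_rot: [179.5, -0.2, 89.0]
force: [0.1, 0.4, 0.2]
gripper_width: 31.8
gripper_force: 0.0
coaster (349,147) 59x58 ang -1.4
coaster (455,-22) 51x53 ang 2.4
coaster (458,-93) 51x53 ang 3.0
[([471.0, 242.0, 75.0], 0.84)]
[([456.0, -92.0, 20.0], 0.68), ([780.0, 183.0, 6.0], 0.68), ([532.0, -461.0, 34.0], 0.5), ([345.0, 144.0, 25.0], 0.46)]
[([569.0, -342.0, 80.0], 0.67)]
diff to level 7.861587301587302 diff to tipped 18.065873015873017
bottles vs t5 [np.float64(7.100322952710496)]
```

Run:
```python
from h import *
c=cam("wrist"); im=cv2.imread("pics/w15.png")
for X in [(512,320,123),(512,345,123),(395,331,123)]:
    u=proj(c,X)[0]; print(X,u.round(),im[int(u[1]),int(u[0])] if 0<=u[0]<640 and 0<=u[1]<480 else None)
c=cam("top"); im=cv2.imread("pics/t7.png"); o=np.array([558,-165.5]);a=np.radians(3.0);Rb=np.array([[np.cos(a),np.sin(a)],[-np.sin(a),np.cos(a)]])
m=(im.max(2)<45).astype(np.uint8); m[:200]=0; m[275:]=0; m[:,:300]=0; m[:,500:]=0
n,l,st,ce=cv2.connectedComponentsWithStats(m)
for i in range(1,n):
    if st[i,4]>60: q=ray(c,[ce[i]],110)[0,:2]; print("cap",ce[i].round(),st[i,2:],"board",(Rb@(q-o)).round())
# tray: white first-floor tongue end
print("floor px",[im[int(v),int(u)].tolist() for u,v in proj(c,[(490,232,75),(425,232,70)])])
```

```text
(512, 320, 123) [316. 223.] [ 67 142 199]
(512, 345, 123) [316. 197.] [ 74 157 218]
(395, 331, 123) [195. 213.] [105 165 221]
cap [411. 219.] [ 40  16 193] board [ 59. -33.]
cap [477. 236.] [11 10 91] board [   8. -179.]
cap [441. 238.] [11 10 87] board [  8. -96.]
cap [323. 245.] [ 9  9 70] board [ 16. 176.]
cap [400. 245.] [10  9 73] board [ 1. -2.]
cap [356. 248.] [10  9 70] board [  3. 100.]
floor px [[139, 158, 163], [17, 54, 106]]
```

```bash
python3 -c "
from workcell import env
print(env.job_done())"
```

```text
the job is handed in; nothing more can be done
None
```

I handed the job in at about 110 s, no verdict came back; my last camera check showed both coasters white tile up (cork foot down) in the cork strip, all five bottles upright in the marble lane, and the tray level, with one coaster knocked aside mid-run and pushed back.

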